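Refill the closet freshener with cedar

TASK

Slide the freshener's fan to off, then move every spent cedar bar from its tray into the discard carton. After that, pick up the toppled shaker and shake all its fresh cedar blocks evenly over the tray: a single layer, none on top of another or off the tray, and some in each of the four quarters. Finish with the empty shaker standing upright on the shelf, mouth up, and the fan slid back up to the middle bar of its scale, and leave everything else on the shelf where it is.

Things in the scene. Friction and masses are not known exactly. Their poses are not given: they have to be found in the camera images.
- freshener: white fan freshener, fixed: an open tray on top (inside 200 mm in x, 250 mm in y; floor 35 mm, rim 47 mm above the shelf, walls 6 mm) and on its near (-x) side a ledge 66 mm deep, 28 mm high that carries the fan slider. Origin under the tray's middle, at shelf height; x points away from the ledge, y along it. A metal cross inlaid in the tray floor shows the four quarters
- tray_mid (a point): the middle of the tray floor (35 mm above the shelf), axes as the freshener's; the four quarters are the signs of x and y in this frame
- fan_slider (a joint): the fan slider on the ledge, in m: 0 is off, at the -y end of its track (the robot's right); 0.12 is full speed, at the +y end; 0.06 is the middle bar of a scale of five bars, 30 mm apart, that grow from off to full. 1.5 N of friction, stays where it is left, hard stops at both ends
- fan_slider_top (a point): middle of the top of the slider's grip, a black upright block 28 mm in x, 20 mm in y, 40 mm tall; its top is 82 mm, the track under it 42 mm above the shelf. It moves along the freshener's y; the 47 mm high tray wall stands 13 mm behind it. Axes as the freshener's
- shaker: clear open-mouthed canister, 150 long (x, foot to mouth), 66 wide (y), 48 mm deep (z), walls 4, walnut foot 12 mm thick, steel band at the mouth, 0.2 kg; the fresh blocks lie loose inside. It starts toppled, lying on a broad side. Origin: middle of the broad face it lies on at the start (its axis is at z = +24 mm, the mouth's centre at x = +75, z = +24). Standing, its x points up
- shaker_foot (a point): centre of the outer face of the shaker's foot (66 x 48 mm), on which it stands
- cedar1: a fresh cedar block, a 26 mm cube of about 12 g; origin at its centre. Five to seven are present, all in the shaker at the start; they slide on the acrylic at a slope of roughly 26 to 36 degrees
- cedar2: a fresh cedar block, a 26 mm cube of about 12 g; origin at its centre. Five to seven are present, all in the shaker at the start; they slide on the acrylic at a slope of roughly 26 to 36 degrees
- cedar3: a fresh cedar block, a 26 mm cube of about 12 g; origin at its centre. Five to seven are present, all in the shaker at the start; they slide on the acrylic at a slope of roughly 26 to 36 degrees
- cedar4: a fresh cedar block, a 26 mm cube of about 12 g; origin at its centre. Five to seven are present, all in the shaker at the start; they slide on the acrylic at a slope of roughly 26 to 36 degrees
- cedar5: a fresh cedar block, a 26 mm cube of about 12 g; origin at its centre. Five to seven are present, all in the shaker at the start; they slide on the acrylic at a slope of roughly 26 to 36 degrees
- cedar6: a fresh cedar block, a 26 mm cube of about 12 g; origin at its centre. Five to seven are present, all in the shaker at the start; they slide on the acrylic at a slope of roughly 26 to 36 degrees
- cedar7: a fresh cedar block, a 26 mm cube of about 12 g; origin at its centre. Five to seven are present, all in the shaker at the start; they slide on the acrylic at a slope of roughly 26 to 36 degrees
- bar1: a spent cedar bar, 95 mm (x) by 28 mm (y) by 26 mm (z), 40 g, lying in the tray at the start; origin at the middle of its underside. Two or three are present
- bar2: a spent cedar bar, 95 mm (x) by 28 mm (y) by 26 mm (z), 40 g, lying in the tray at the start; origin at the middle of its underside. Two or three are present
- bar3: a spent cedar bar, 95 mm (x) by 28 mm (y) by 26 mm (z), 40 g, lying in the tray at the start; origin at the middle of its underside. Two or three are present
- carton: the discard carton, an open cardboard box 160 mm (x) by 200 mm (y), 75 mm high, walls 4 mm, fixed; origin under its middle
- jewelry_cube: glass jewelry cube with brass edges, 80 mm, at the back; loose, leave alone
- spring_clamp: blue plastic spring clamp, about 140 mm long, 26 mm high, lying loose behind the left place; leave alone
- cufflinks: steel cufflink pair on a small walnut stand 75 x 100 x 32 mm, loose, behind the right place; leave alone
There are look-alikes about, which are no part of the job. What is shaped like the bar2 but purple or turquoise is not meant.

How it is judged:
By the outcome, as a careful person would: the job done as asked, in the order asked, and still so for the second after the job is handed in, with the robot touching nothing.
Of cedar1, cedar2, cedar3, cedar4, cedar5, cedar6, cedar7 only 5 to 7 are there at a start; the rules pass over those that are not, and their reading is None.
Of bar1, bar2, bar3 only 2 to 3 are there at a start; the rules pass over those that are not, and their reading is None.
At some moment in a run one of bar1, bar2, bar3 may be knocked a few centimetres aside while the robot is not near it.
It also fails if it takes over 210 s, if anything falls off the work surface, if the arm or the gripper's body presses on something with over 40 N, if the wrist force passes 120 N, or if a joint passes its speed limit or range.

ROBOT

A 6-joint arm with a two-finger parallel gripper is mounted at the origin on the work surface. World frame = base frame: x ahead of the robot, y to its left, z up, the work surface at z = 0. Lengths are in m, angles in rad, forces in N, time in s.
With the tool pointing down it reaches from about 0.225 to 0.875 m from the base axis. Payload 3.4 kg.
Tool frame: the origin (TCP) lies at the very end of the fingers, on their centre line; the grasp point (between the pads) lies 19 mm behind it (manip.hold_point_z is the distance from the TCP to the grasp point, in m); z points along the fingers, x is the direction in which the jaws open and shut, and the axes are right-handed (so a half turn about z gives the same grasp; the last joint's range is limited). The gripper opens to 85 mm and grips with 20 to 120 N. Pads are 22 mm wide; open, the fingers measure 114 mm over their backs; the gripper's body (76 mm by 85 mm) begins 54 mm behind the grasp point. The pads swing forward as they close: fully open they stand 13 mm farther back than shut.
Start: joints at [-1.252, 0.276, 1.505, -0, 1.361, -0.121], TCP at [0.245, -0.52, 0.231] pointing down, gripper open.
Joint ranges: [-2.89, 2.89], [-0.75, 2.08], [0.22, 2.7], [-1.18, 4.32], [0.11, 2.71], [-2.7, 2.7]. Speed limits (rad/s): [2.57, 2.57, 3.14, 3.14, 3.14, 3.14].

INTERFACE

Orientations are given as a unit quaternion [w, x, y, z].
In Python, from rig import telemetry, cams, manip, finder gives the robot as it stands. The module is installed in compiled form; this text tells all that it offers.
- The arm moves only by the tool carry_out, never from a script. Its argument "rows" is a list that holds one entry, the list of rows, each a list of 5 numbers: the gripper's target within -1 to 1 (fully open at 1, half-way at 0, shut at -1), then the shift along the world's x, y, z in cm, then the turn about the world's z in rad. A call has 1 to 12 rows; each row shifts and turns the commanded pose from where the row before left it; what a row does not reach is not made up. A row lasts 1/10 s, in which the tool goes at most 50 mm and 8.59 degrees, less where a joint would pass 70% of its speed; a pose out of reach is approached as far as the arm can. A call with a gripper value outside its range is refused whole. The fingers move at their own pace and stop on an object; "force" is the grip in N (left out, the last holds). Time passes only in rows, so rows that do not move let the fingers close. It gives the time, the measured TCP pose, the force and the opening at its end, in the units of the state.
- telemetry.get_state(): the state, without advancing time (a new reading comes with each control period).
- cams.get_image(name): name is "scene" or "top"; returns a dict with "image" (384x512x3 uint8, red, green, blue), "camera_matrix" (3x3 intrinsics, pixels), "k1" (the pictures are not rectified: a ray, as slopes to the right and down, at radius r is drawn at 1 + k1 r^2 times it, then the intrinsics apply), "eye" and "attitude" of the camera in the world. Camera axes: x right, y down, z forward; pixel columns grow to the right and rows downward; lengths in m; the calibration is good to about 2 mm. A picture is of the moment at which its call begins. There is no depth.
- manip.sign_off(): hands the job in, once; it reports no verdict.
Trained networks look in a picture, given as the dict that the camera call returned (one of the last four; its "shot" number tells which), for a name from the list of things; names that differ only in an ending like _2 or _b are one class to them, and where a whole thing is asked for, a point or a joint stands for the part that bears it (a point fixed in the world has none). Each returns a list of dicts, best first, with "confidence" (0 to 1); they miss things now and then, are a little off and sometimes report something else, mostly with a low value. They report only what shows in the picture. A call takes as long as a camera call. They do not tell look-alikes from the thing itself.
- finder.boxes_of(picture, thing): "xy" ([column, row] in pixels, amid what is visible of it).
The state is a dict: "clock": time; "qpos": joint angles; "qd": joint speeds; "effort": joint torques, N m; "position": TCP position; "ee_rot": TCP orientation; "contact_force": force on the tool from outside, world axes, zero at the start; "moment": the same for the moment, N m; "width": finger opening in m.
Only numpy, scipy, OpenCV 4.12 (cv2) and the standard library are available. Lean on these libraries where they do the work, as an engineer would, in place of code of your own. Each camera call takes 0.05 s, during which the arm holds its last target.

## Working session

There is one attempt and no reset: what is moved stays moved. The work goes in short steps, Python scripts to look and compute and a tool call to move; the robot and the scene stay as the last step left them, time stands still between calls to the robot, and variables do not carry over. Pictures are saved under pics/ and viewed, and the job is handed in when it is done.

Besides the shell and the picture viewer there is one more tool, called as a command line: name --argument value ..., lists and objects as JSON in quotes. carry_out: Moves the arm, as the interface text tells. Its arguments: {"type":"object","properties":{"rows":{"type":"array","items":{"type":"array","items":{"type":"array","items":{"type":"number"}}}},"force":{"type":"number"}},"required":["rows"]}

```bash
ls; mkdir -p pics; cat > h.py <<'E'
import numpy as np, cv2
from rig import telemetry, cams, manip, finder
from scipy.spatial.transform import Rotation as R
def Rq(q): return R.from_quat([q[1],q[2],q[3],q[0]]).as_matrix()
def att(p):
    a=np.array(p['attitude'],float)
    return a if a.shape==(3,3) else Rq(a)
def K(p): return np.array(p['camera_matrix'],float)
def proj(p,X):
    X=np.atleast_2d(np.array(X,float)); c=(X-np.array(p['eye']))@att(p)
    s=c[:,:2]/c[:,2:]; r2=(s**2).sum(1,keepdims=True); s=s*(1+p['k1']*r2)
    k=K(p); return np.c_[s[:,0]*k[0,0]+k[0,2], s[:,1]*k[1,1]+k[1,2]]
def unproj(p,uv,z):
    uv=np.atleast_2d(np.array(uv,float)); k=K(p)
    d=np.c_[(uv[:,0]-k[0,2])/k[0,0],(uv[:,1]-k[1,2])/k[1,1]]; s=d.copy()
    for _ in range(20): s=d/(1+p['k1']*(s**2).sum(1,keepdims=True))
    ray=np.c_[s,np.ones(len(s))]@att(p).T; e=np.array(p['eye'])
    t=(z-e[2])/ray[:,2]; return e+t[:,None]*ray
def save(p,name,scale=1.5,crop=None,pts=None):
    im=p['image'][:,:,::-1].copy()
    x0=y0=0
    if crop: x0,y0,x1,y1=crop; im=im[y0:y1,x0:x1]
    im=cv2.resize(im,None,fx=scale,fy=scale,interpolation=cv2.INTER_CUBIC)
    if pts is not None:
        for q in pts: cv2.drawMarker(im,(int((q[0]-x0)*scale),int((q[1]-y0)*scale)),(0,0,255),cv2.MARKER_CROSS,10,1)
    cv2.imwrite('pics/'+name+'.png',im)
E
python3 - <<'E'
from h import *
s=telemetry.get_state(); print({k:np.round(v,3) for k,v in s.items()}); print(manip.hold_point_z)
for n in ['top','scene']:
    p=cams.get_image(n); save(p,n+'0'); print(n,p['eye'],p['attitude'],p['k1'],p['shot'],p['camera_matrix'])
    for t in ['freshener','fan_slider','shaker','shaker_foot','bar1','carton','jewelry_cube','spring_clamp','cufflinks','cedar1']:
        print(t,[(np.round(b['xy'],1).tolist(),round(b['confidence'],2)) for b in finder.boxes_of(p,t)])
E
```

```text
pics
{'clock': np.float64(0.0), 'qpos': array([-1.252,  0.277,  1.506,  0.   ,  1.361, -0.121]), 'qd': array([ 0.001, -0.001,  0.   ,  0.001, -0.002,  0.001]), 'effort': array([-2.0000e-03, -4.1678e+01, -2.4581e+01, -0.0000e+00,  1.1000e-02,
       -0.0000e+00]), 'position': array([ 0.245, -0.52 ,  0.23 ]), 'ee_rot': array([-0.001,  0.844, -0.536, -0.001]), 'contact_force': array([ 0.886, -0.611, -0.632]), 'moment': array([0.007, 0.06 , 0.029]), 'width': np.float64(0.085)}
0.0187
top [0.23951947 0.05881112 1.58997082] [-0.06089084  0.70422052 -0.7038695   0.07023887] -0.013549718597374907 1 [[432.44382493   0.         252.88469908]
 [  0.         432.44382493 189.58076335]
 [  0.           0.           1.        ]]
freshener [([275.4, 191.4], 0.73)]
fan_slider [([329.1, 129.7], 0.29)]
shaker [([163.0, 195.1], 0.94), ([260.0, 159.6], 0.55)]
shaker_foot [([163.6, 193.4], 0.87)]
bar1 [([257.9, 188.8], 0.74), ([258.4, 160.3], 0.7), ([225.3, 241.1], 0.65), ([129.5, 166.0], 0.65), ([214.6, 149.4], 0.6), ([292.0, 160.8], 0.5), ([188.8, 272.6], 0.48)]
carton [([365.0, 209.2], 0.65), ([164.8,
[... 190 characters left out ...]
1.09522957] [-0.20572976  0.65251747  0.69581654 -0.2184847 ] -0.10293769658434646 2 [[448.89331638   0.         251.29904718]
 [  0.         448.89331638 196.87593205]
 [  0.           0.           1.        ]]
freshener [([214.0, 236.1], 0.65)]
fan_slider []
shaker [([361.2, 223.6], 0.85)]
shaker_foot [([362.1, 226.7], 0.97)]
bar1 [([234.9, 253.8], 0.91), ([238.4, 226.5], 0.88), ([188.5, 253.1], 0.83), ([300.5, 281.5], 0.78), ([321.1, 150.9], 0.63), ([415.3, 265.7], 0.59), ([283.2, 170.0], 0.51)]
carton [([103.7, 198.1], 0.91)]
jewelry_cube [([129.4, 289.7], 0.6)]
spring_clamp [([367.5, 281.7], 0.67)]
cufflinks [([77.8, 265.1], 0.62), ([368.5, 284.7], 0.62)]
cedar1 [([359.3, 225.6], 0.61)]
```

View pics/top0.png

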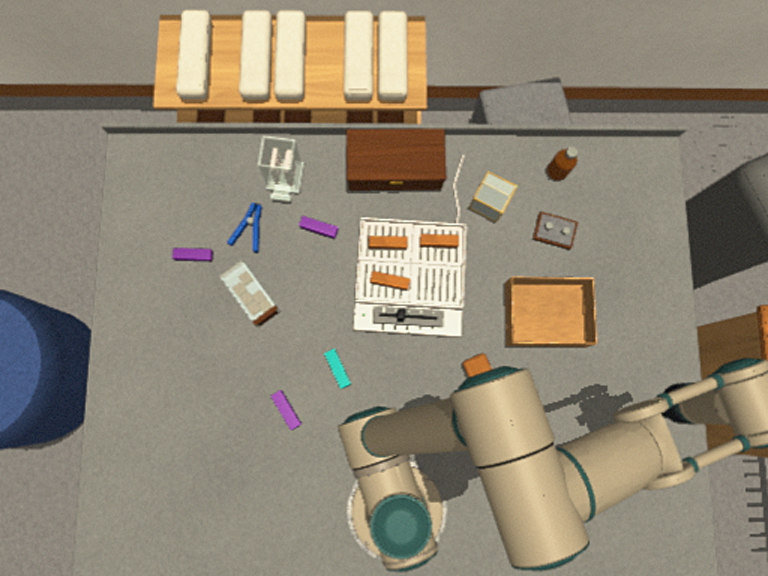

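View pics/scene0.png

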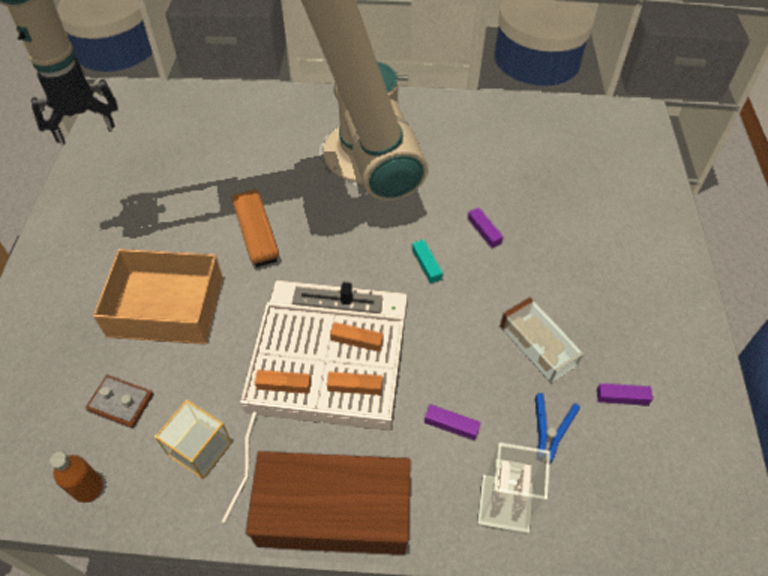

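```bash
python3 - <<'E'
from h import *
p=cams.get_image('top'); save(p,'fr',5,(225,135,345,230)); save(p,'sh',7,(135,165,215,225))
p=cams.get_image('scene'); save(p,'fr_s',4.5,(155,180,285,290)); save(p,'sh_s',8,(320,190,400,260))
E
```

```text
(no output)
```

View pics/fr.png

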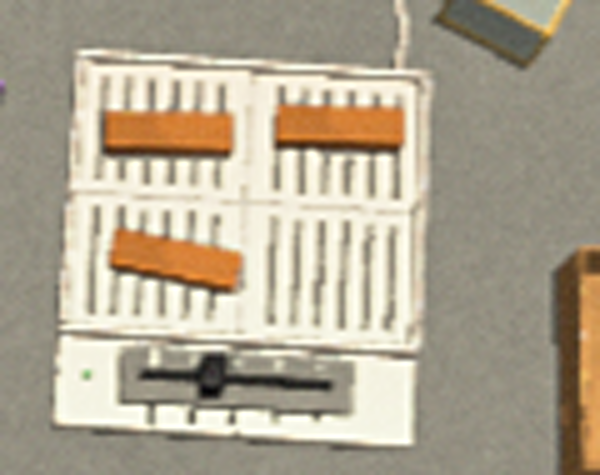

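View pics/sh.png

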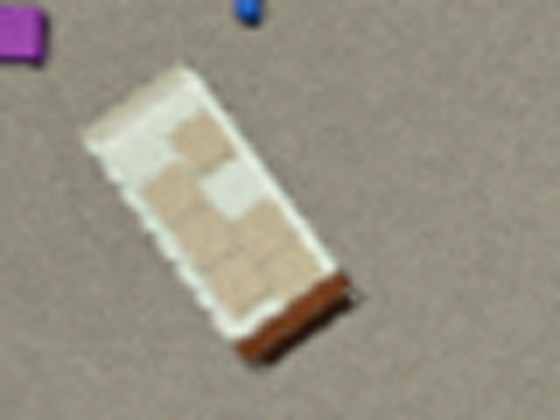

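View pics/fr_s.png

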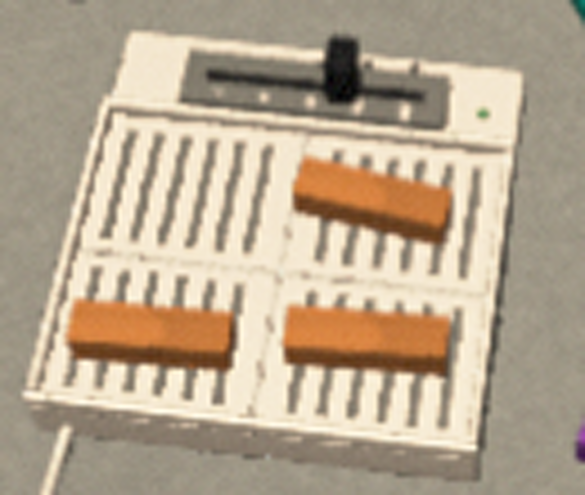

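View pics/sh_s.png

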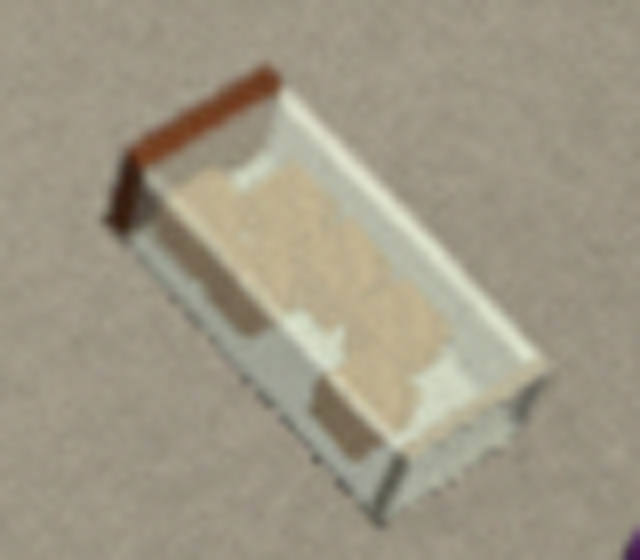

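```bash
python3 - <<'E'
from h import *
p=cams.get_image('top')
f=lambda pts,z:unproj(p,np.array(pts)/5+np.array([225,135]),z)
rim=f([(78,52),(432,72),(418,350),(62,333)],0.047); print('rim',rim.round(4).tolist())
print('mid',rim.mean(0), 'sides',[np.linalg.norm(rim[i]-rim[(i+1)%4]).round(4) for i in range(4)])
yv=(rim[0]+rim[3]-rim[1]-rim[2])[:2]; xv=(rim[0]+rim[1]-rim[2]-rim[3])[:2]
print('yaw', np.degrees(np.arctan2(-yv[0],yv[1])), np.degrees(np.arctan2(xv[1],xv[0])))
print('cross',f([(243,200)],0.035))
print('ledge', f([(55,425),(413,443)],0.028).round(4).tolist())
print('slider',f([(213,367)],0.082))
print('track ends',f([(140,375),(333,385)],0.042).round(4).tolist(),'ticks',f([(151,412),(192,415),(232,417),(274,420),(314,423)],0.03).round(4).tolist())
bars=[[(105,113),(232,113),(232,153),(104,151)],[(277,105),(404,108),(403,150),(276,145)],[(115,230),(241,253),(236,291),(110,263)]]
for b in bars:
    q=f(b,0.061); l=((q[1]+q[2])-(q[0]+q[3]))[:2]/2; print('bar',q.mean(0).round(4),np.linalg.norm(l).round(4),np.linalg.norm(((q[0]+q[1])-(q[2]+q[3]))[:2]/2).round(4),np.degrees(np.arctan2(l[1],l[0])).round(1))
g=lambda pts,z:unproj(p,np.array(pts)/7+np.array([135,165]),z)
q=g([(183,65),(350,280),(250,358),(83,135)],0.048); print('shaker',q.round(4).tolist(),q.mean(0).round(4))
a=(q[1]+q[2]-q[0]-q[3])[:2]/2;w=(q[0]+q[1]-q[2]-q[3])[:2]/2; print(np.linalg.norm(a),np.linalg.norm(w),np.degrees(np.arctan2(-a[1],-a[0])),np.degrees(np.arctan2(w[1],w[0])))
h=lambda pts,z:unproj(p,np.array(pts)/1.5,z)
c=h([(509,277),(595,277),(597,346),(506,347)],0.075); print('carton',c.round(3).tolist(),c.mean(0))
print('orange big',h([(476,365)],0.03))
p=cams.get_image('scene')
# check: reproject into scene
f=lambda pts,z:unproj(p,np.array(pts)/4.5+np.array([155,180]),z)
print('scene slider',f([(343,45)],0.082)); print('rim',f([(109,100),(518,140),(480,450),(25,398)],0.047).round(4).tolist())
g=lambda pts,z:unproj(p,np.array(pts)/8+np.array([320,190]),z)
print('sh', g([(265,68),(135,155),(395,455),(545,365)],0.048).round(4).tolist())
E
```

```text
rim [[0.6957, 0.0836, 0.047], [0.6812, -0.1786, 0.047], [0.4731, -0.1631, 0.047], [0.4852, 0.0942, 0.047]]
mid [ 0.58380613 -0.04100075  0.047     ] sides [np.float64(0.2626), np.float64(0.2087), np.float64(0.2575), np.float64(0.2108)]
yaw -2.9306691445552917 -3.570084327819802
cross [[ 0.5864899  -0.03832446  0.035     ]]
ledge [[0.4207, 0.0993, 0.028], [0.4077, -0.1605, 0.028]]
slider [[ 0.45551805 -0.01308998  0.082     ]]
track ends [[0.4554, 0.0378, 0.042], [0.4482, -0.1017, 0.042]] ticks [[0.43, 0.0297, 0.03], [0.4278, -0.0001, 0.03], [0.4264, -0.0291, 0.03], [0.4242, -0.0596, 0.03], [0.422, -0.0886, 0.03]]
bar [0.631  0.0173 0.061 ] 0.0929 0.0293 -90.3
bar [ 0.6354 -0.1081  0.061 ] 0.0928 0.0309 -91.7
bar [0.5369 0.0124 0.061 ] 0.0926 0.0263 -101.5
shaker [[0.5854, 0.3726, 0.048], [0.4724, 0.2825, 0.048], [0.432, 0.3325, 0.048], [0.5481, 0.4229, 0.048]] [0.5095 0.3526 0.048 ]
0.14583213159110842 0.06341042628197842 38.21776819535004 -52.24355481104105
carton [[0.543, -0.271, 0.075], [0.543, -0.478, 0.075], [0.378, -0.473, 0.075], [0.375, -0.258, 0.075]] [ 0.45972588 -0.37004381  0.075     ]
orange big [[ 0.33636505 -0.19363425  0.03      ]]
scene slider [[ 0.4511065  -0.00667354  0.082     ]]
rim [[0.478, -0.1534, 0.047], [0.4913, 0.1045, 0.047], [0.7007, 0.0916, 0.047], [0.6861, -0.17, 0.047]]
sh [[0.434, 0.3395, 0.048], [0.4742, 0.2912, 0.048], [0.5888, 0.3731, 0.048], [0.551, 0.4275, 0.048]]
```

carry_out --rows '[[[0, 1.7, 4.2, 0, -0.041], [0, 1.7, 4.2, 0, -0.041], [0, 1.7, 4.2, 0, -0.041], [0, 1.7, 4.2, 0, -0.041], [0, 1.7, 4.2, 0, -0.041], [0, 1.7, 4.2, 0, -0.041], [0, 1.7, 4.2, 0, -0.041], [0, 1.7, 4.2, 0, -0.041], [0, 1.7, 4.2, 0, -0.041], [0, 1.7, 4.2, 0, -0.041], [0, 1.7, 4.2, 0, -0.041], [0, 2.2, 4.7, 0, -0.043]]]' --force 30

```text
clock: 2.5
position: [0.4532, -0.0114, 0.2317]
ee_rot: [0.0, -0.687, 0.727, -0.001]
contact_force: [1.4, -1.0, 0.5]
width: 0.0428
```

```bash
cat >> h.py <<'E'
def st():
    s=telemetry.get_state(); r=Rq(s['ee_rot']); print('t',round(float(s['clock']),2),'pos',np.round(s['position'],4),'jawdeg',np.degrees(np.arctan2(r[1,0],r[0,0])).round(2),'z',r[:,2].round(3),'F',np.round(s['contact_force'],1),'w',round(float(s['width']),4)); return s
E
python3 - <<'E'
from h import *
s=st()
p=cams.get_image('scene'); save(p,'s1',4.5,(155,160,285,290),proj(p,s['position'])); print(proj(p,s['position']))
st()
E
```

```text
t 2.5 pos [ 0.4532 -0.0114  0.2317] jawdeg -93.23 z [ 0.001 -0.001 -1.   ] F [ 1.4 -1.   0.5] w 0.0428
[[227.16404765 155.67541384]]
t 2.55 pos [ 0.4566 -0.0037  0.2318] jawdeg -93.01 z [ 0.005  0.008 -1.   ] F [ 3.4  4.9 -0.2] w 0.0429
```

View pics/s1.png

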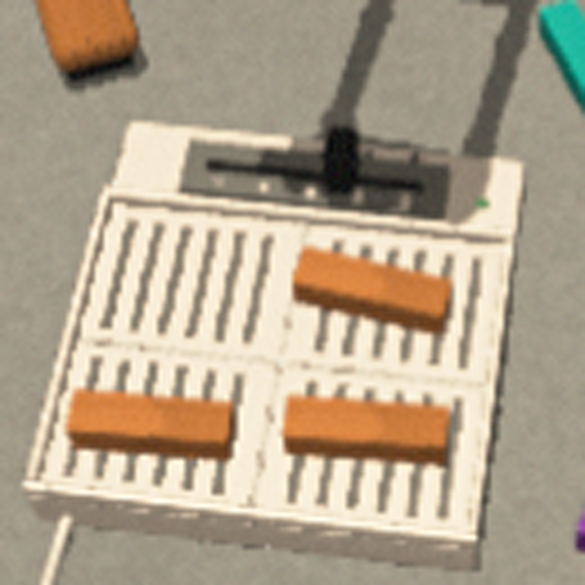

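carry_out --rows '[[[0, 0, 0, -4, 0], [0, 0, 0, -4, 0], [0, 0, 0, -2, 0], [0, 0, 0, 0, 0], [0, 0, 0, 0, 0]]]'

```text
clock: 3.05
position: [0.4535, -0.0133, 0.1318]
ee_rot: [0.0, -0.688, 0.726, -0.0]
contact_force: [1.0, 0.6, -0.4]
width: 0.0426
```

```bash
python3 - <<'E'
from h import *
s=st()
p=cams.get_image('scene'); save(p,'s2',5,(165,140,285,240),proj(p,s['position'])); print(proj(p,s['position']))
E
```

```text
t 3.05 pos [ 0.4535 -0.0133  0.1318] jawdeg -93.11 z [ 0. -0. -1.] F [ 1.   0.6 -0.4] w 0.0426
[[228.05058825 179.74959144]]
```

View pics/s2.png

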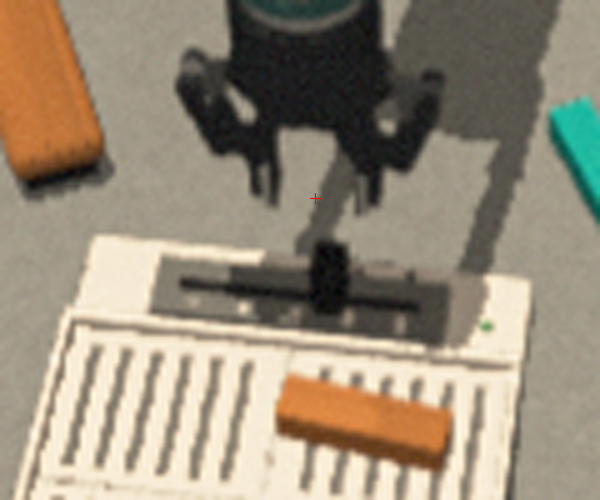

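carry_out --rows '[[[0, 0, 0.3, -3, 0], [0, 0, 0, -3, 0], [0, 0, 0, -2.2, 0], [0, 0, 0, 0, 0], [-1, 0, 0, 0, 0], [-1, 0, 0, 0, 0], [-1, 0, 0, 0, 0], [-1, 0, 0, 0, 0]]]' --force 30

```text
clock: 3.9
position: [0.4548, -0.0104, 0.0511]
ee_rot: [0.001, -0.688, 0.726, -0.002]
contact_force: [-0.8, 0.3, 6.7]
width: 0.0194
```

```bash
python3 - <<'E'
from h import *
s=st()
E
```

```text
t 3.9 pos [ 0.4548 -0.0104  0.0511] jawdeg -93.12 z [ 0.004 -0.001 -1.   ] F [-0.8  0.3  6.7] w 0.0194
```

carry_out --rows '[[[-1, -0.05, -0.95, 0, 0], [-1, -0.05, -0.95, 0, 0], [-1, -0.05, -0.95, 0, 0], [-1, -0.05, -0.95, 0, 0], [-1, -0.06, -0.95, 0, 0], [-1, -0.06, -0.95, 0, 0], [-1, -0.05, -0.95, 0, 0], [-1, -0.05, -0.95, 0, 0], [-1, 0, 0, 0, 0], [-1, 0, 0, 0, 0]]]'

```text
clock: 4.9
position: [0.4499, -0.0871, 0.0511]
ee_rot: [0.0, -0.688, 0.726, -0.002]
contact_force: [-1.5, -1.7, 7.7]
width: 0.0198
```

```bash
python3 - <<'E'
from h import *
s=st()
p=cams.get_image('top'); save(p,'s3',5,(225,135,345,230))
E
```

```text
t 4.9 pos [ 0.4499 -0.0871  0.0511] jawdeg -93.13 z [ 0.003 -0.002 -1.   ] F [-1.5 -1.7  7.7] w 0.0198
```

View pics/s3.png

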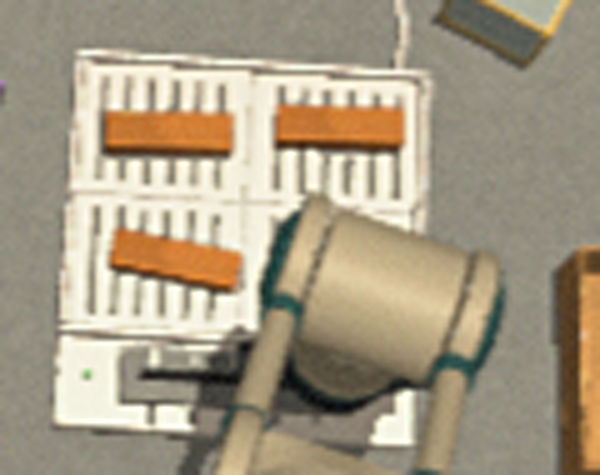

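Not at the stop yet (no force); pull on in small steps.

carry_out --rows '[[[-1, 0, -0.3, 0, 0], [-1, 0, -0.3, 0, 0], [-1, 0, 0, 0, 0]]]'

```text
clock: 5.25
position: [0.4498, -0.0884, 0.0511]
ee_rot: [0.004, -0.686, 0.728, 0.002]
contact_force: [1.4, 14.2, 11.4]
width: 0.0194
```

```bash
python3 - <<'E'
from h import *
s=st()
E
```

```text
t 5.25 pos [ 0.4498 -0.0884  0.0511] jawdeg -93.37 z [ 0.003  0.007 -1.   ] F [ 1.4 14.2 11.4] w 0.0194
```

carry_out --rows '[[[-1, 0, 0.3, 0, 0], [0, 0, 0, 0, 0], [0, 0, 0, 0, 0], [0, 0, 0, 3, 0], [0, 0, 0, 4, 0.14], [0, 1, 1, 3, 0.14], [0, 1.5, 1.5, 0, 0.14], [0, 1.5, 2, 0, 0.14], [0, 1.5, 2, 0, 0.14], [0, 1.5, 2, 0, 0.14], [0, 1, 1, 0, 0.14], [0, 1, 0.8, 0, 0.14]]]'

```text
clock: 6.45
position: [0.5392, 0.0146, 0.1491]
ee_rot: [0.0, 0.969, -0.247, -0.0]
contact_force: [-0.9, 0.1, 0.1]
width: 0.0427
```

```bash
python3 - <<'E'
from h import *
s=st(); print(s['qpos'].round(2) if hasattr(s['qpos'],'round') else s['qpos'])
p=cams.get_image('scene'); save(p,'s4',4.5,(155,160,285,290))
E
```

```text
t 6.45 pos [0.5392 0.0146 0.1491] jawdeg -28.56 z [-0. -0. -1.] F [-0.9  0.1  0.1] w 0.0427
[-0.1   0.28  1.71 -0.    1.15  0.4 ]
```

View pics/s4.png

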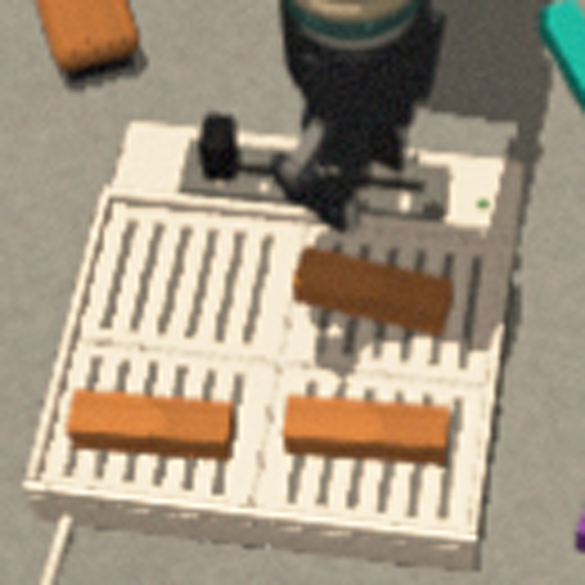

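```bash
python3 - <<'E'
from h import *
p=cams.get_image('scene')
f=lambda pts,z:unproj(p,(np.array(pts)+.5)/4.5-.5+np.array([155,180]),z)
print(f([(374,187),(367,325),(151,317)],0.061).round(4))
for b in ['bar1']:
  for d in finder.boxes_of(p,b): print(np.round(d['xy'],1),round(d['confidence'],2),unproj(p,d['xy'],0.05).round(3))
E
```

```text
[[ 0.5386  0.0181  0.061 ]
 [ 0.6321  0.0216  0.061 ]
 [ 0.6353 -0.1036  0.061 ]]
[301.6 283.5] 0.85 [[0.705 0.192 0.05 ]]
[322. 149.] 0.81 [[0.255 0.255 0.05 ]]
[283.8 173.6] 0.78 [[0.359 0.14  0.05 ]]
[236.2 252.3] 0.75 [[0.628 0.021 0.05 ]]
[240.4 225.5] 0.74 [[0.545 0.026 0.05 ]]
[417.1 262.5] 0.62 [[0.63  0.496 0.05 ]]
[186.9 250.2] 0.61 [[ 0.63  -0.109  0.05 ]]
```

carry_out --rows '[[[0, 0, 0.3, -2, 0.14], [0, 0, 0, -3, 0.14], [0, 0, 0, -3, 0.02], [0, 0, 0, -2, 0], [0, 0, 0, -0.6, 0], [0, 0, 0, 0, 0], [-1, 0, 0, 0, 0], [-1, 0, 0, 0, 0], [-1, 0, 0, 0, 0], [-1, 0, 0, 0, 0]]]' --force 40

```text
clock: 7.6
position: [0.5397, 0.0168, 0.0445]
ee_rot: [0.0, 0.995, -0.102, 0.001]
contact_force: [-1.0, -0.4, 5.3]
width: 0.0273
```

```bash
python3 - <<'E'
from h import *
s=st()
E
```

```text
t 7.6 pos [0.5397 0.0168 0.0445] jawdeg -11.75 z [ 0.003 -0.    -1.   ] F [-1.  -0.4  5.3] w 0.0273
```

carry_out --rows '[[[-1, 0, 0, 3, 0], [-1, 0, 0, 4, 0], [-1, 0, 0, 3, 0], [-1, 0, -3, 1.5, 0.05], [-1, -0.5, -4.5, 0, 0.05], [-1, -0.5, -4.5, 0, 0.05], [-1, -0.5, -4.5, 0, 0.05], [-1, -0.5, -4.5, 0, 0], [-1, -0.5, -4.5, 0, 0], [-1, -0.5, -4.5, 0, 0], [-1, -0.5, -4.5, 0, 0], [-1, 0, -3.9, 0, 0]]]'

```text
clock: 8.8
position: [0.5028, -0.3692, 0.1583]
ee_rot: [0.0, 1.0, -0.003, -0.0]
contact_force: [0.2, 0.7, -0.2]
width: 0.0273
```

```bash
python3 - <<'E'
from h import *
s=st()
p=cams.get_image('scene'); save(p,'s5',3,(30,120,290,290))
E
```

```text
t 8.8 pos [ 0.5028 -0.3692  0.1583] jawdeg -0.35 z [-0. -0. -1.] F [ 0.2  0.7 -0.2] w 0.0273
```

View pics/s5.png

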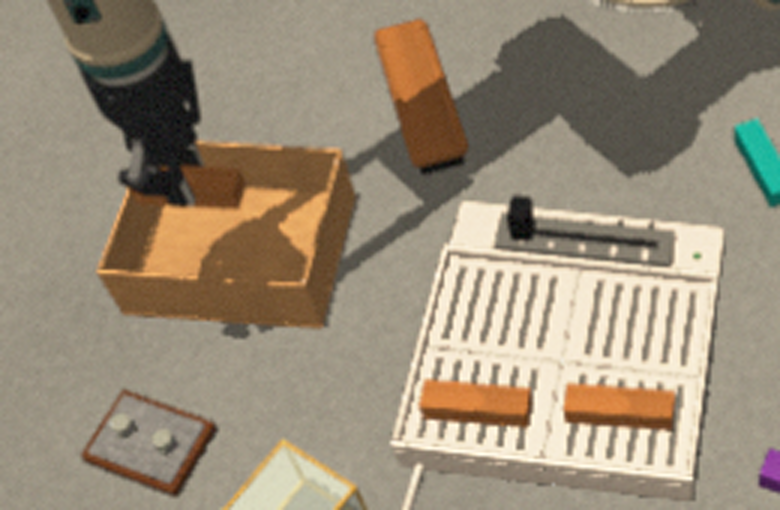

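carry_out --rows '[[[-1, -1.2, 0, -3, 0], [-1, -0.3, 0, -3, 0], [-1, 0, 0, -3, 0], [-1, 0, 0, 0, 0], [0, 0, 0, 0, 0], [0, 0, 0, 0, 0], [0, 0, 0, 4, 0], [0, 0, 2, 4, 0], [0, 2, 4, 1, 0], [0, 2, 4, 0, 0], [0, 2, 4, 0, 0], [0, 2, 4, 0, 0]]]'

```text
clock: 10.05
position: [0.5705, -0.1858, 0.1612]
ee_rot: [0.001, 1.0, -0.003, 0.002]
contact_force: [0.7, -0.9, 0.6]
width: 0.0428
```

```bash
python3 - <<'E'
from h import *
s=st()
p=cams.get_image('scene'); save(p,'s6',3,(30,120,290,290))
for d in finder.boxes_of(p,'bar1'): print(np.round(d['xy'],1),round(d['confidence'],2),unproj(p,d['xy'],0.05).round(3))
E
```

```text
t 10.05 pos [ 0.5705 -0.1858  0.1612] jawdeg -0.3 z [ 0.005 -0.002 -1.   ] F [ 0.7 -0.9  0.6] w 0.0428
[281.1 173.1] 0.87 [[0.357 0.132 0.05 ]]
[416.6 262.4] 0.84 [[0.629 0.494 0.05 ]]
[300.8 279.4] 0.77 [[0.694 0.19  0.05 ]]
[236. 251.] 0.65 [[0.624 0.02  0.05 ]]
[189.8 251.6] 0.57 [[ 0.634 -0.101  0.05 ]]
[109.1 206.1] 0.56 [[ 0.506 -0.35   0.05 ]]
[321.5 150.5] 0.56 [[0.261 0.253 0.05 ]]
```

View pics/s6.png

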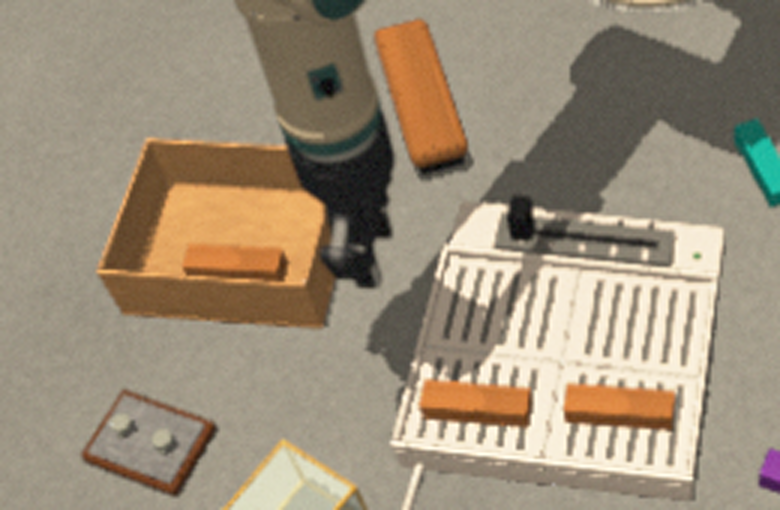

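carry_out --rows '[[[0, 3.4, 4.3, 0, 0], [0, 3.4, 4.2, 0, -0.02], [0, 0, 0, -3, 0], [0, 0, 0, -3, 0], [0, 0, 0, 0, 0]]]'

```text
clock: 10.65
position: [0.629, -0.1083, 0.0959]
ee_rot: [-0.001, 1.0, -0.012, -0.003]
contact_force: [-0.6, -0.2, -0.2]
width: 0.0432
```

```bash
python3 - <<'E'
from h import *
s=st()
E
```

```text
t 10.65 pos [ 0.629  -0.1083  0.0959] jawdeg -1.38 z [-0.006  0.001 -1.   ] F [-0.6 -0.2 -0.2] w 0.0432
```

carry_out --rows '[[[0, 0.5, 0.5, 0, 0], [0, 0, 0, -2.5, 0], [0, 0, 0, -2, 0], [0, 0, 0, -0.7, 0], [0, 0, 0, 0, 0], [-1, 0, 0, 0, 0], [-1, 0, 0, 0, 0], [-1, 0, 0, 0, 0], [-1, 0, 0, 0, 0]]]'

```text
clock: 11.55
position: [0.6379, -0.1045, 0.0484]
ee_rot: [0.001, 1.0, -0.013, 0.002]
contact_force: [0.4, -0.3, 6.6]
width: 0.0272
```

```bash
python3 - <<'E'
from h import *
s=st()
E
```

```text
t 11.55 pos [ 0.6379 -0.1045  0.0484] jawdeg -1.44 z [ 0.004 -0.001 -1.   ] F [ 0.4 -0.3  6.6] w 0.0272
```

carry_out --rows '[[[-1, 0, 0, 3, 0], [-1, 0, 0, 4, 0], [-1, 0, 0, 3.5, 0], [-1, -2.5, -3, 0.5, 0], [-1, -3, -4, 0, 0], [-1, -3, -4, 0, 0], [-1, -3, -4, 0, 0], [-1, -3, -4, 0, 0], [-1, -3, -4, 0, 0], [-1, -2, -3, 0, 0], [-1, 0, 0, 0, 0]]]'

```text
clock: 12.65
position: [0.4387, -0.3679, 0.1567]
ee_rot: [0.001, 1.0, -0.015, -0.0]
contact_force: [0.2, 0.3, 0.2]
width: 0.0268
```

```bash
python3 - <<'E'
from h import *
s=st()
E
```

```text
t 12.65 pos [ 0.4387 -0.3679  0.1567] jawdeg -1.73 z [-0.001 -0.003 -1.   ] F [0.2 0.3 0.2] w 0.0268
```

carry_out --rows '[[[-1, -0.6, 0, -3, 0], [-1, 0, 0, -3, 0], [-1, 0, 0, -2.2, 0], [-1, 0, 0, 0, 0], [0, 0, 0, 0, 0], [0, 0, 0, 0, 0], [0, 0, 0, 4, 0], [0, 0, 2, 4, 0], [0, 1.5, 4, 0.2, 0], [0, 2, 4, 0, 0], [0, 2, 4, 0, 0], [0, 2, 4, 0, 0]]]'

```text
clock: 13.85
position: [0.5118, -0.1827, 0.1586]
ee_rot: [0.001, 1.0, -0.013, 0.002]
contact_force: [0.2, 0.0, -0.6]
width: 0.0429
```

```bash
python3 - <<'E'
from h import *
s=st()
p=cams.get_image('scene'); save(p,'s7',3,(30,120,290,290))
for d in finder.boxes_of(p,'bar1'): print(np.round(d['xy'],1),round(d['confidence'],2),unproj(p,d['xy'],0.05).round(3))
E
```

```text
t 13.85 pos [ 0.5118 -0.1827  0.1586] jawdeg -1.46 z [ 0.004 -0.002 -1.   ] F [ 0.2  0.  -0.6] w 0.0429
[113.8 192.3] 0.89 [[ 0.458 -0.348  0.05 ]]
[417.3 263.3] 0.85 [[0.632 0.496 0.05 ]]
[107.4 206.9] 0.67 [[ 0.509 -0.354  0.05 ]]
[322.  151.3] 0.65 [[0.264 0.255 0.05 ]]
[238.3 252.5] 0.64 [[0.628 0.027 0.05 ]]
[283.6 172.3] 0.59 [[0.354 0.139 0.05 ]]
[299.2 282.7] 0.56 [[0.704 0.186 0.05 ]]
```

View pics/s7.png

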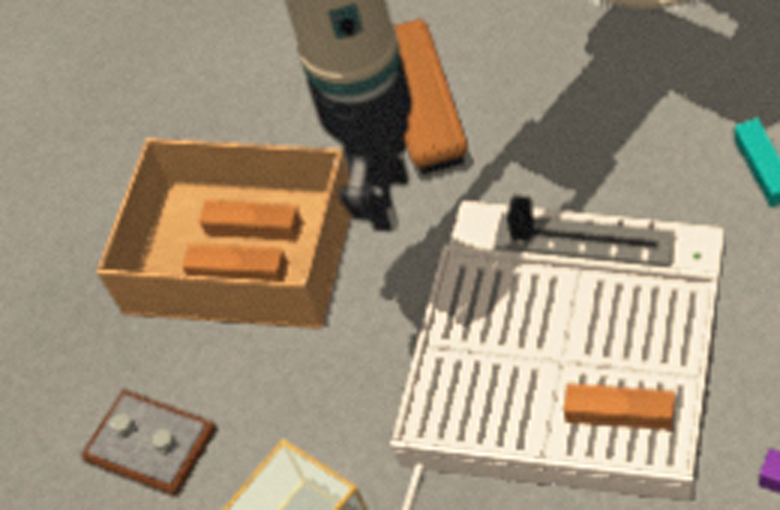

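carry_out --rows '[[[0, 2.5, 4, 0, 0.01], [0, 2.5, 4, 0, 0], [0, 2.5, 4, 0, 0], [0, 2.5, 4, 0, 0], [0, 2.2, 4, 0, 0], [0, 0, 0.5, -3, 0], [0, 0, 0, -3, 0], [0, 0, 0, 0, 0], [0, 0, 0, 0, 0]]]'

```text
clock: 14.85
position: [0.6327, 0.0205, 0.0973]
ee_rot: [0.0, 1.0, -0.008, 0.0]
contact_force: [-0.5, 0.1, 0.8]
width: 0.0423
```

```bash
python3 - <<'E'
from h import *
s=st()
E
```

```text
t 14.85 pos [0.6327 0.0205 0.0973] jawdeg -0.88 z [ 0.001 -0.    -1.   ] F [-0.5  0.1  0.8] w 0.0423
```

carry_out --rows '[[[0, 0, 0, -2.5, 0], [0, 0, 0, -2, 0], [0, 0, 0, -0.6, 0], [0, 0, 0, 0, 0], [-1, 0, 0, 0, 0], [-1, 0, 0, 0, 0], [-1, 0, 0, 0, 0], [-1, 0, 0, 0, 0], [-1, 0, 0, 3, 0], [-1, 0, 0, 4, 0], [-1, 0, 0, 4, 0]]]'

```text
clock: 15.95
position: [0.6317, 0.0212, 0.1564]
ee_rot: [-0.0, 1.0, -0.007, -0.001]
contact_force: [1.4, -0.1, 0.3]
width: 0.027
```

```bash
python3 - <<'E'
from h import *
s=st()
E
```

```text
t 15.95 pos [0.6317 0.0212 0.1564] jawdeg -0.86 z [-0.001  0.    -1.   ] F [ 1.4 -0.1  0.3] w 0.027
```

carry_out --rows '[[[-1, -1, -3, 0, 0], [-1, -2, -4.4, 0, 0], [-1, -2, -4.4, 0, 0], [-1, -2, -4.4, 0, 0], [-1, -2, -4.4, 0, 0], [-1, -2, -4.4, 0, 0], [-1, -2, -4.4, 0, 0], [-1, -2, -4.4, 0, 0], [-1, -2, -4.4, 0, 0], [-1, -0.2, -0.7, 0, 0], [-1, 0, 0, 0, 0]]]'

```text
clock: 17.05
position: [0.4596, -0.3694, 0.1554]
ee_rot: [-0.0, 1.0, -0.009, 0.0]
contact_force: [-0.4, -0.5, -1.2]
width: 0.0269
```

```bash
python3 - <<'E'
from h import *
s=st()
E
```

```text
t 17.05 pos [ 0.4596 -0.3694  0.1554] jawdeg -1.04 z [ 0.  0. -1.] F [-0.4 -0.5 -1.2] w 0.0269
```

carry_out --rows '[[[-1, 0, 0, -3, 0], [-1, 0, 0, -4, 0], [-1, 0, 0, -3, 0], [-1, 0, 0, -0.2, 0], [-1, 0, 0, 0, 0], [0, 0, 0, 0, 0], [0, 0, 0, 0, 0], [0, 0, 0, 4, 0], [0, 0, 0, 4, 0], [0, 0, 1.5, 2, 0], [1, 1, 4, 0, 0], [1, 1, 4, 0, 0]]]'

```text
clock: 18.25
position: [0.4814, -0.2733, 0.1562]
ee_rot: [0.002, 1.0, -0.009, 0.002]
contact_force: [0.6, -0.1, 0.1]
width: 0.0704
```

```bash
python3 - <<'E'
from h import *
s=st()
p=cams.get_image('scene'); save(p,'s8',3,(30,120,290,290)); save(p,'sh_s2',8,(320,190,400,260))
p=cams.get_image('top'); save(p,'t8',5,(325,165,425,245))
E
```

```text
t 18.25 pos [ 0.4814 -0.2733  0.1562] jawdeg -1.0 z [ 0.005 -0.003 -1.   ] F [ 0.6 -0.1  0.1] w 0.0704
```

View pics/s8.png

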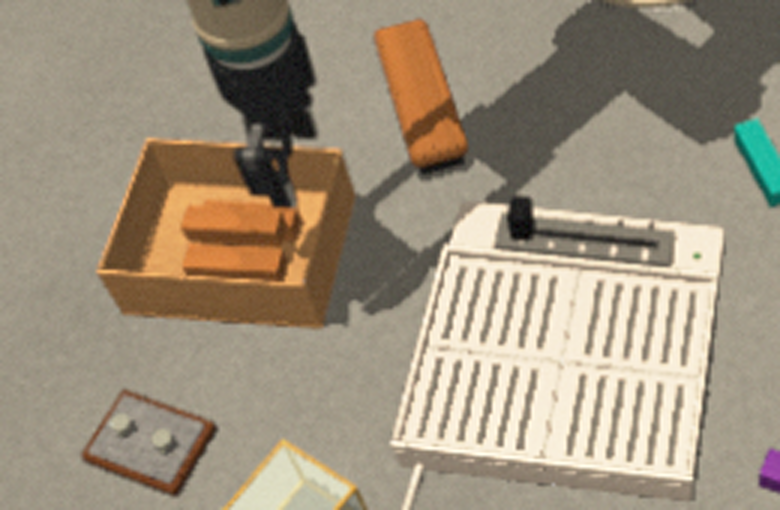

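View pics/t8.png

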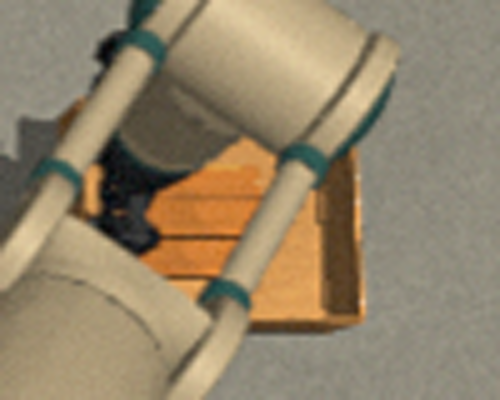

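carry_out --rows '[[[1, 0, 4, 0, -0.06], [1, 0, 4.5, 0, -0.07], [1, 0, 4.5, 0, -0.07], [1, 0, 4.5, 0, -0.07], [1, 0, 4.5, 0, -0.07], [1, 0, 4.5, 0, -0.07], [1, 0, 4.5, 0, -0.07], [1, 0, 4.5, 0, -0.07], [1, 0, 4.5, 0, -0.07], [1, 0, 4.5, 0, -0.07], [1, 0, 4.5, 0, -0.07], [1, 0, 4.5, 0, -0.07]]]'

```text
clock: 19.55
position: [0.4811, 0.2638, 0.1548]
ee_rot: [-0.001, 0.911, -0.411, 0.001]
contact_force: [0.9, -0.2, -0.3]
width: 0.0855
```

carry_out --rows '[[[1, -0.5, 4, 0, -0.07], [1, -0.5, 2, 0, 0], [1, 0, 0, 0, 0], [1, 0, 0, 0, 0]]]'

```text
clock: 19.95
position: [0.4707, 0.3219, 0.1541]
ee_rot: [-0.0, 0.897, -0.441, 0.001]
contact_force: [-0.0, -0.0, 0.3]
width: 0.0853
```

```bash
python3 - <<'E'
from h import *
s=st(); print(np.round(s['qpos'],2))
p=cams.get_image('scene'); save(p,'s9',6,(310,150,410,250),proj(p,[s['position']]))
p=cams.get_image('top'); save(p,'t9',6,(125,150,225,240))
E
```

```text
t 19.95 pos [0.4707 0.3219 0.1541] jawdeg -52.36 z [ 0.002 -0.    -1.   ] F [-0.  -0.   0.3] w 0.0853
[ 0.48  0.32  1.64 -0.    1.18  1.39]
```

View pics/s9.png

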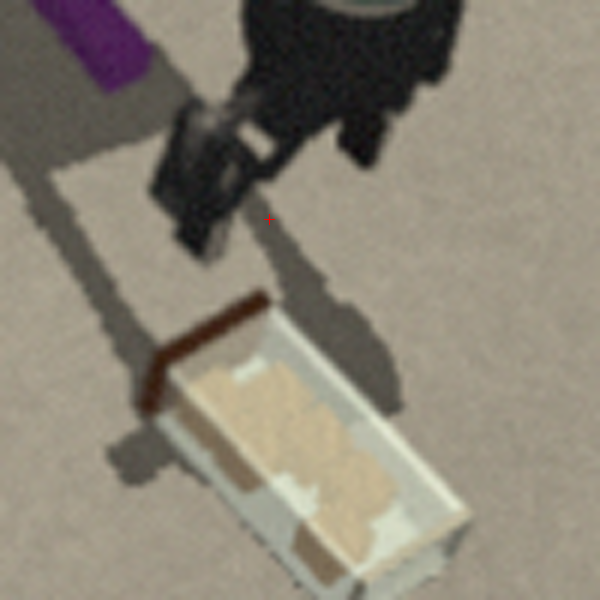

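View pics/t9.png

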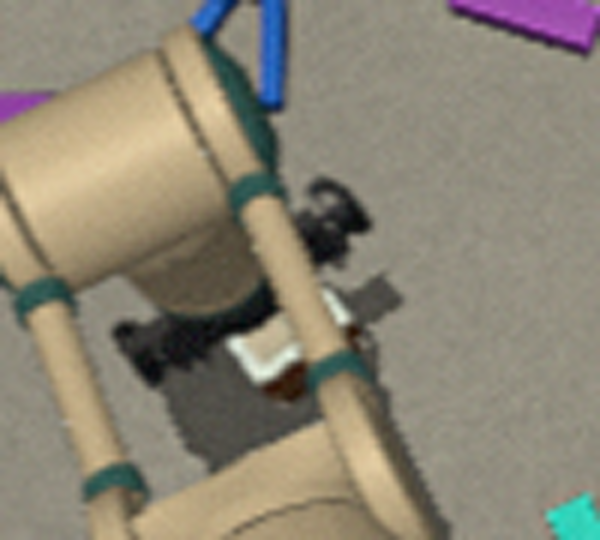

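```bash
cat >> h.py <<'E'
def box(p,c,yaw,L,W,H,z0=0):
    a=np.radians(yaw); ux=np.array([np.cos(a),np.sin(a)]); uy=np.array([-ux[1],ux[0]])
    P=[]
    for z in (z0,z0+H):
        for sx,sy in ((1,1),(1,-1),(-1,-1),(-1,1)): P.append([*(np.array(c)+sx*L/2*ux+sy*W/2*uy),z])
    return proj(p,P)
def drawbox(p,B,name,s,crop):
    x0,y0,x1,y1=crop; im=cv2.resize(p['image'][y0:y1,x0:x1,::-1].copy(),None,fx=s,fy=s,interpolation=cv2.INTER_CUBIC)
    q=[tuple(int(v) for v in ((u-np.array([x0,y0])+.5)*s)) for u in B]
    for i in range(4):
        for a,b in ((i,(i+1)%4),(4+i,4+(i+1)%4),(i,i+4)): cv2.line(im,q[a],q[b],(0,0,255),1)
    cv2.imwrite('pics/'+name+'.png',im)
E
python3 - <<'E'
from h import *
p=cams.get_image('scene'); drawbox(p,box(p,(0.511,0.3555),37.3,.15,.066,.048),'b1',7,(320,190,400,260))
E
```

```text
(no output)
```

View pics/b1.png

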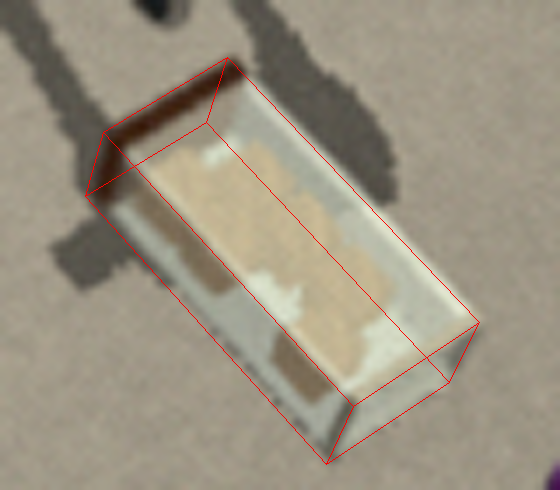

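carry_out --rows '[[[1, 0, 0.1, -4, 0], [1, 0, 0, -4, 0], [1, 0, 0, -3, 0], [1, 0, 0, -2, 0], [1, 0, 0, -1.4, 0], [1, 0, 0, 0, 0], [-1, 0, 0, 0, 0], [-1, 0, 0, 0, 0], [-1, 0, 0, 0, 0], [-1, 0, 0, 0, 0]]]' --force 60

```text
clock: 21.1
position: [0.4712, 0.3232, 0.0107]
ee_rot: [-0.001, 0.897, -0.442, 0.001]
contact_force: [-0.0, -1.0, 6.6]
width: 0.0652
```

```bash
python3 - <<'E'
from h import *
s=st()
p=cams.get_image('scene'); save(p,'s10',6,(310,160,410,260))
E
```

```text
t 21.1 pos [0.4712 0.3232 0.0107] jawdeg -52.44 z [ 0.002  0.001 -1.   ] F [-0.  -1.   6.6] w 0.0652
```

View pics/s10.png

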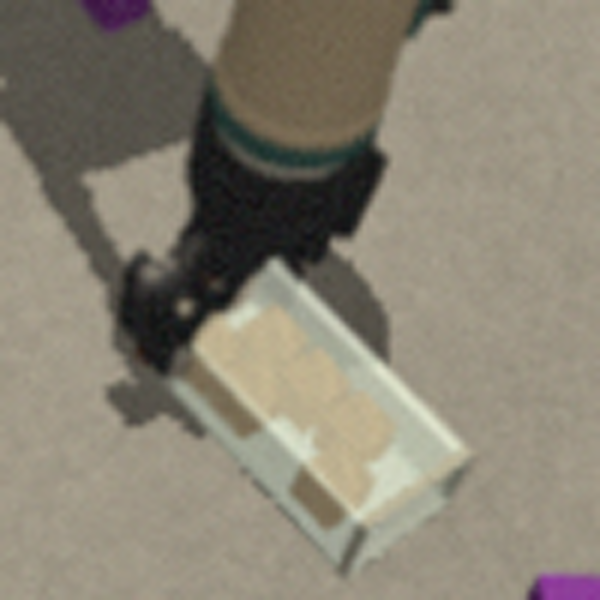

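carry_out --rows '[[[-1, 0, 0, 0.7, 0], [-1, 0, 0, 0.7, 0], [-1, 0, 0, 0.6, 0], [-1, 0, 0, 0, 0], [-1, 0, 0, 0, 0]]]'

```text
clock: 21.65
position: [0.4702, 0.3231, 0.0294]
ee_rot: [-0.0, 0.897, -0.442, 0.0]
contact_force: [-0.3, -0.1, -3.1]
width: 0.0653
```

```bash
python3 - <<'E'
from h import *
s=st(); print(s['moment'])
p=cams.get_image('scene'); B=box(p,(0.513,0.356),37.3,.15,.066,.048,0.02); drawbox(p,B,'b2',6,(310,160,410,260))
E
```

```text
t 21.65 pos [0.4702 0.3231 0.0294] jawdeg -52.42 z [ 0. -0. -1.] F [-0.3 -0.1 -3.1] w 0.0653
[-0.0718676   0.02791752  0.02374808]
```

View pics/b2.png

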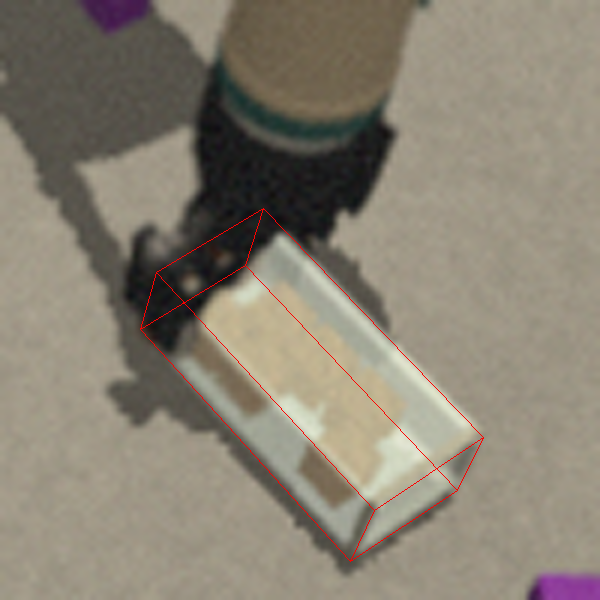

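carry_out --rows '[[[-1, 0, 0, 1, 0], [-1, 0, 0, 2, 0], [-1, 0, 0, 2.5, 0], [-1, 0, 0, 2.5, 0], [-1, 0, 0, 2, 0], [-1, 0, 0, 1.5, 0], [-1, 0, 0, 0.5, 0], [-1, 0, 0, 0, 0]]]' --force 100

```text
clock: 22.5
position: [0.4705, 0.3232, 0.1502]
ee_rot: [-0.001, 0.897, -0.442, 0.0]
contact_force: [-0.2, 0.3, -2.6]
width: 0.0642
```

```bash
python3 - <<'E'
from h import *
s=st(); print(s['moment'])
p=cams.get_image('scene'); B=box(p,(0.513,0.356),37.3,.15,.066,.048,s['position'][2]-.0105); drawbox(p,B,'b3',5,(310,110,430,240))
E
```

```text
t 22.5 pos [0.4705 0.3232 0.1502] jawdeg -52.43 z [ 0.001  0.001 -1.   ] F [-0.2  0.3 -2.6] w 0.0642
[-0.02367958  0.09668353  0.02455687]
```

View pics/b3.png

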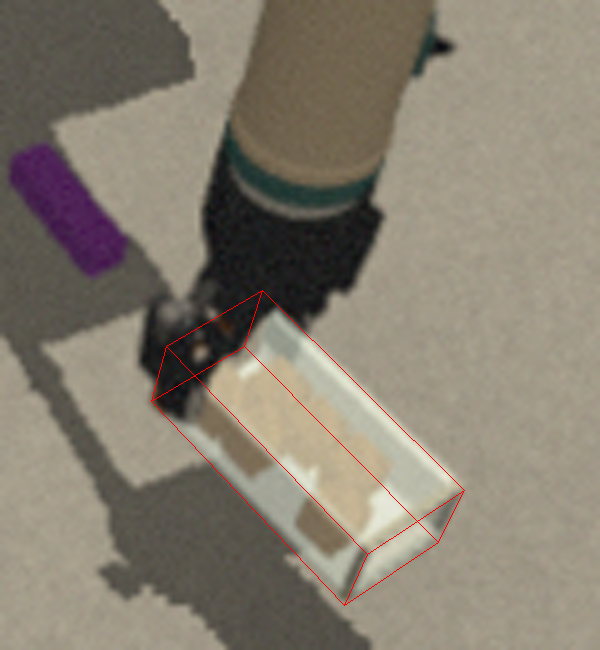

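carry_out --rows '[[[-1, 0.1, -1, 0, -0.02], [-1, 0.3, -2, 0, -0.05], [-1, 0.4, -2.7, 0, -0.06], [-1, 0.4, -2.7, 0, -0.06], [-1, 0.4, -2.7, 0, -0.06], [-1, 0.4, -2.7, 0, -0.06], [-1, 0.4, -2.7, 0, -0.06], [-1, 0.4, -2.7, 0, -0.06], [-1, 0.4, -2.7, 0, -0.06], [-1, 0.4, -2.7, 0, -0.06], [-1, 0.4, -2.7, 0, -0.06], [-1, 0.3, -2.7, 0, -0.06]]]'

```text
clock: 23.75
position: [0.5124, 0.0213, 0.1483]
ee_rot: [-0.001, -0.701, 0.713, 0.001]
contact_force: [0.1, 0.8, -2.6]
width: 0.0647
```

carry_out --rows '[[[-1, 0.3, -2.5, 0, -0.042], [-1, 0.3, -1.8, 0, 0], [-1, 0.2, -1.1, 0, 0], [-1, 0, -0.1, 0, 0], [-1, 0, 0, -1, 0], [-1, 0, 0, -2, 0], [-1, 0, 0, -1.5, 0], [-1, 0, 0, -0.8, 0], [-1, 0, 0, 0, 0], [-1, 0, 0, 0, 0]]]'

```text
clock: 24.75
position: [0.5215, -0.0315, 0.0964]
ee_rot: [0.0, -0.687, 0.726, -0.0]
contact_force: [-0.4, -0.5, -1.7]
width: 0.0648
```

```bash
python3 - <<'E'
from h import *
s=st(); print(s['moment'])
p=cams.get_image('scene'); save(p,'s11',4.5,(155,130,285,260))
p=cams.get_image('top'); save(p,'t11',5,(225,135,345,230))
E
```

```text
t 24.75 pos [ 0.5215 -0.0315  0.0964] jawdeg -93.18 z [ 0.  0. -1.] F [-0.4 -0.5 -1.7] w 0.0648
[ 0.04917291  0.03084704 -0.02038326]
```

View pics/s11.png

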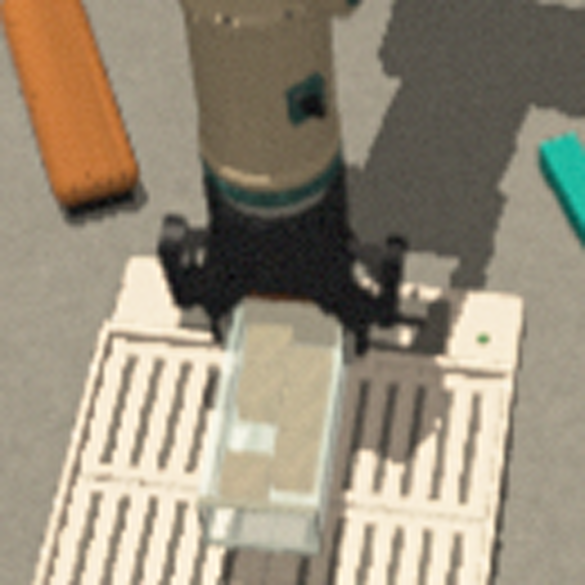

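View pics/t11.png

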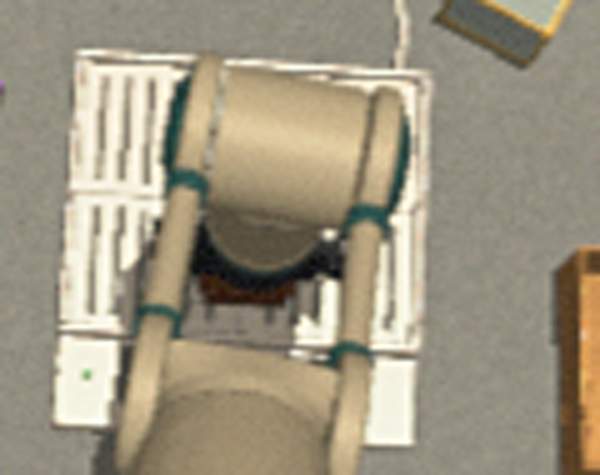

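carry_out --rows '[[[-1, 0, 0, 0, 0], [-1, 0, 0, 0, 0], [-1, 0, 0, 0, 0]]]' --force 20

```text
clock: 25.15
position: [0.5215, -0.032, 0.0967]
ee_rot: [0.0, -0.687, 0.727, -0.0]
contact_force: [-0.1, 0.1, -2.7]
width: 0.0647
```

```bash
python3 - <<'E'
from h import *
s=st(); print(s['moment'])
p=cams.get_image('scene'); save(p,'s12',4.5,(155,130,285,260))
E
```

```text
t 25.15 pos [ 0.5215 -0.032   0.0967] jawdeg -93.22 z [ 0.001 -0.    -1.   ] F [-0.1  0.1 -2.7] w 0.0647
[-0.01140935  0.16693262 -0.01035172]
```

View pics/s12.png

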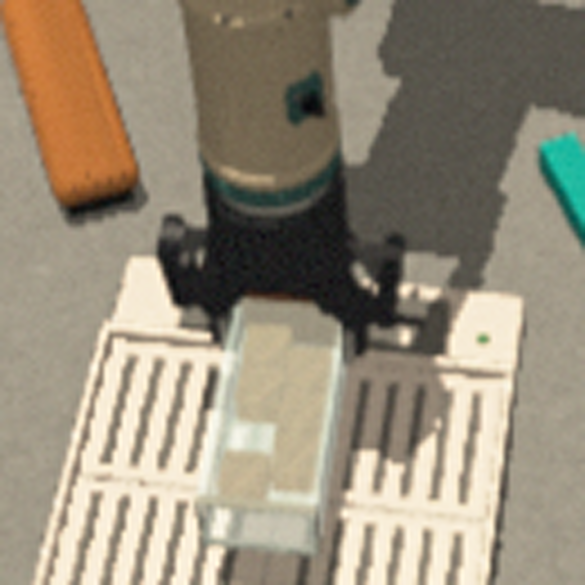

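carry_out --rows '[[[-1, 0.7, 0, 0, 0], [-1, 1, -0.1, -0.5, 0], [-1, 0.7, 0, -1.3, 0], [-1, 0, 0, -1.5, 0], [-1, 0, 0, -1, 0], [-1, 0, 0, -0.4, 0], [-1, 0, 0, 0, 0]]]' --force 40

```text
clock: 25.9
position: [0.5447, -0.0328, 0.0482]
ee_rot: [-0.001, -0.687, 0.727, 0.001]
contact_force: [-0.2, 0.1, -2.9]
width: 0.0647
```

```bash
python3 - <<'E'
from h import *
s=st(); print(s['moment'])
p=cams.get_image('scene'); save(p,'s13',5,(165,160,285,280))
E
```

```text
t 25.9 pos [ 0.5447 -0.0328  0.0482] jawdeg -93.22 z [-0.002  0.    -1.   ] F [-0.2  0.1 -2.9] w 0.0647
[-0.0183145   0.06620662  0.04710285]
```

View pics/s13.png

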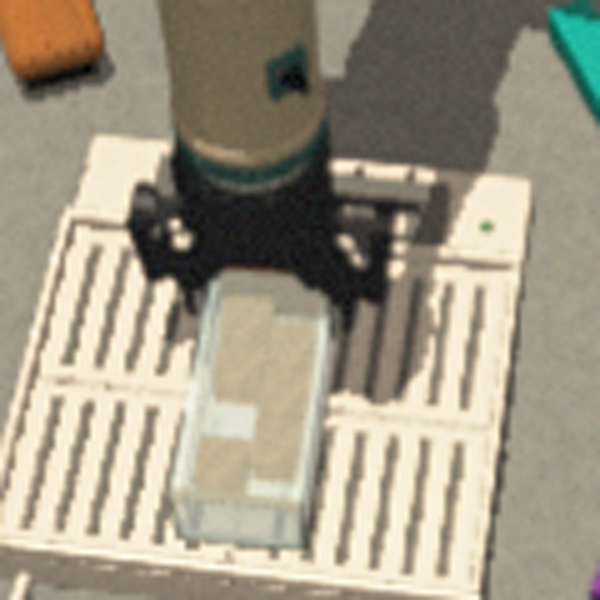

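carry_out --rows '[[[-1, 0.4, 0, 0, 0], [-1, 0.4, 0, 0, 0], [-1, 0, 0, 0, 0]]]' --force 20

```text
clock: 26.25
position: [0.5548, -0.0332, 0.0501]
ee_rot: [0.001, -0.687, 0.727, -0.001]
contact_force: [0.1, 1.0, -3.5]
width: 0.0645
```

```bash
python3 - <<'E'
from h import *
s=st(); print(s['moment'])
E
```

```text
t 26.25 pos [ 0.5548 -0.0332  0.0501] jawdeg -93.22 z [ 0.003 -0.001 -1.   ] F [ 0.1  1.  -3.5] w 0.0645
[-0.02925787  0.11081231  0.04045372]
```

carry_out --rows '[[[-1, 0.4, 0, -0.1, 0], [-1, 0, 0, 0, 0]]]'

```text
clock: 26.45
position: [0.5576, -0.0329, 0.0484]
ee_rot: [0.0, -0.687, 0.727, -0.0]
contact_force: [0.4, -0.9, -3.3]
width: 0.0648
```

carry_out --rows '[[[-1, 0.4, 0, -0.1, 0], [-1, 0, 0, 0, 0]]]'

```text
clock: 26.65
position: [0.5581, -0.0325, 0.0467]
ee_rot: [-0.002, -0.687, 0.727, 0.003]
contact_force: [-5.7, -0.2, -0.6]
width: 0.0644
```

```bash
python3 - <<'E'
from h import *
s=st(); print(s['moment'])
p=cams.get_image('scene'); save(p,'s14',5,(165,160,285,280))
E
```

```text
t 26.65 pos [ 0.5581 -0.0325  0.0467] jawdeg -93.25 z [-0.007  0.001 -1.   ] F [-5.7 -0.2 -0.6] w 0.0644
[ 0.00236917  0.77597737 -0.17334169]
```

View pics/s14.png

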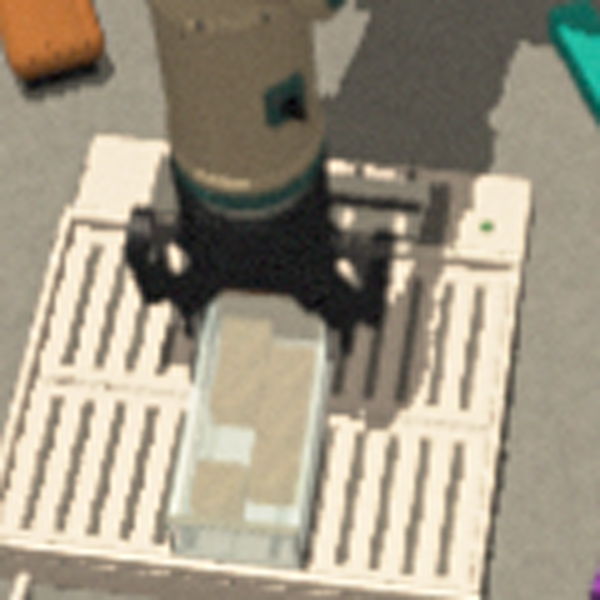

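carry_out --rows '[[[-1, 0.3, 0, 0.3, 0], [-1, 0.3, 0, 0.4, 0], [-1, 0.3, 0, 0.5, 0], [-1, 0, 0, 0, 0]]]'

```text
clock: 27.1
position: [0.5595, -0.0315, 0.0561]
ee_rot: [-0.007, -0.687, 0.727, 0.009]
contact_force: [-14.1, -0.5, -3.5]
width: 0.0647
```

```bash
python3 - <<'E'
from h import *
s=st(); print(s['moment'])
p=cams.get_image('scene'); save(p,'s15',5,(165,160,285,280))
E
```

```text
t 27.1 pos [ 0.5595 -0.0315  0.0561] jawdeg -93.27 z [-0.024  0.003 -1.   ] F [-14.1  -0.5  -3.5] w 0.0647
[ 0.05404381  2.70478047 -0.45110081]
```

View pics/s15.png

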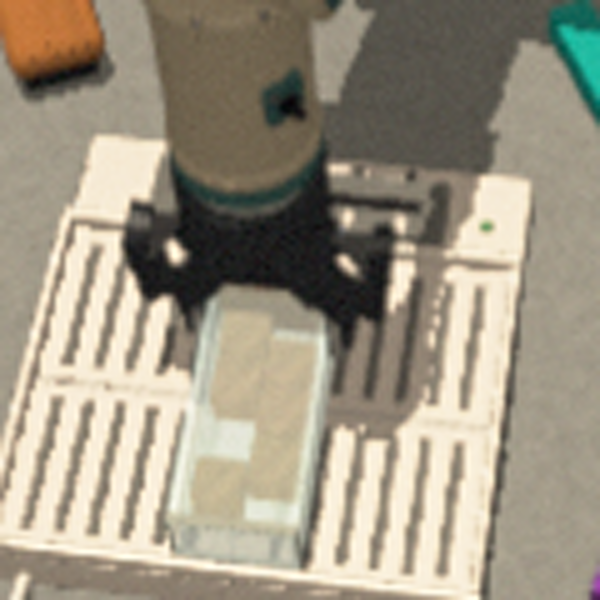

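carry_out --rows '[[[-1, 0.15, 0, 0.4, 0], [-1, 0.2, 0, 0.45, 0], [-1, 0.2, 0, 0.45, 0], [-1, 0, 0, 0, 0]]]'

```text
clock: 27.55
position: [0.5631, -0.031, 0.069]
ee_rot: [-0.009, -0.687, 0.727, 0.011]
contact_force: [-17.0, 1.1, -2.5]
width: 0.0647
```

```bash
python3 - <<'E'
from h import *
s=st(); print(s['moment'])
p=cams.get_image('scene'); save(p,'s16',5,(165,160,285,280))
E
```

```text
t 27.55 pos [ 0.5631 -0.031   0.069 ] jawdeg -93.24 z [-0.027  0.004 -1.   ] F [-17.    1.1  -2.5] w 0.0647
[ 0.24184283  3.21773481 -0.25415936]
```

View pics/s16.png

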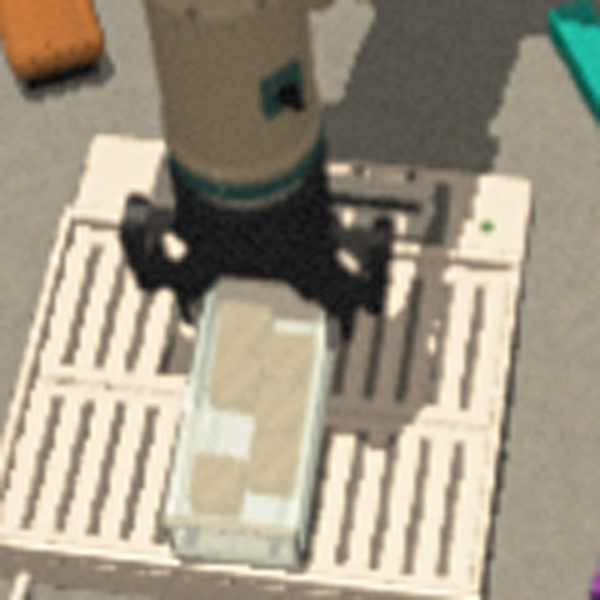

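carry_out --rows '[[[-1, 0.2, 0, 0.42, 0], [-1, 0.2, 0, 0.42, 0], [-1, 0.2, 0, 0.42, 0], [-1, 0.22, 0, 0.42, 0], [-1, 0, 0, 0, 0]]]'

```text
clock: 28.1
position: [0.5729, -0.0308, 0.0862]
ee_rot: [-0.007, -0.687, 0.726, 0.01]
contact_force: [-14.8, 2.8, -2.5]
width: 0.0644
```

```bash
python3 - <<'E'
from h import *
s=st(); print(s['moment'])
p=cams.get_image('scene'); save(p,'s17',5,(165,160,285,280))
E
```

```text
t 28.1 pos [ 0.5729 -0.0308  0.0862] jawdeg -93.18 z [-0.024  0.004 -1.   ] F [-14.8   2.8  -2.5] w 0.0644
[0.4635166  3.03316084 0.07416112]
```

View pics/s17.png

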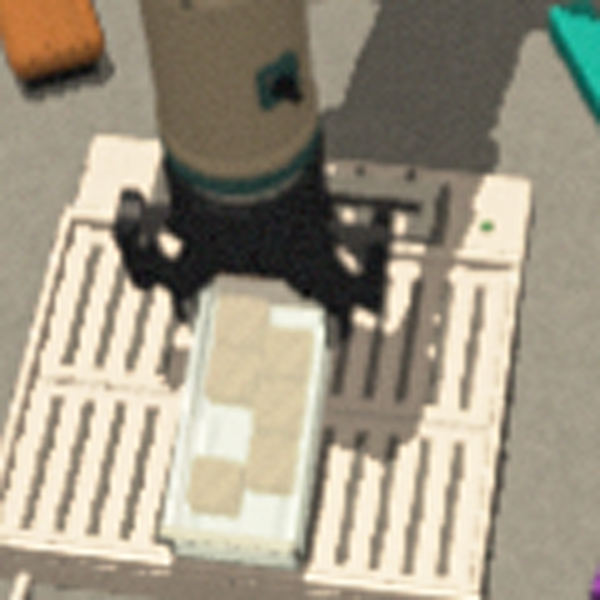

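carry_out --rows '[[[-1, 0.25, 0, 0.4, 0], [-1, 0.25, 0, 0.4, 0], [-1, 0.1, 0, 0.2, 0], [-1, 0, 0, 0, 0]]]'

```text
clock: 28.55
position: [0.5901, -0.0329, 0.0989]
ee_rot: [0.0, -0.687, 0.727, -0.0]
contact_force: [0.6, -0.2, -3.2]
width: 0.0644
```

```bash
python3 - <<'E'
from h import *
s=st(); print(s['moment'])
p=cams.get_image('scene'); save(p,'s18',5,(165,160,285,280))
E
```

```text
t 28.55 pos [ 0.5901 -0.0329  0.0989] jawdeg -93.21 z [ 0. -0. -1.] F [ 0.6 -0.2 -3.2] w 0.0644
[-0.02224444  0.0211639   0.01559577]
```

View pics/s18.png

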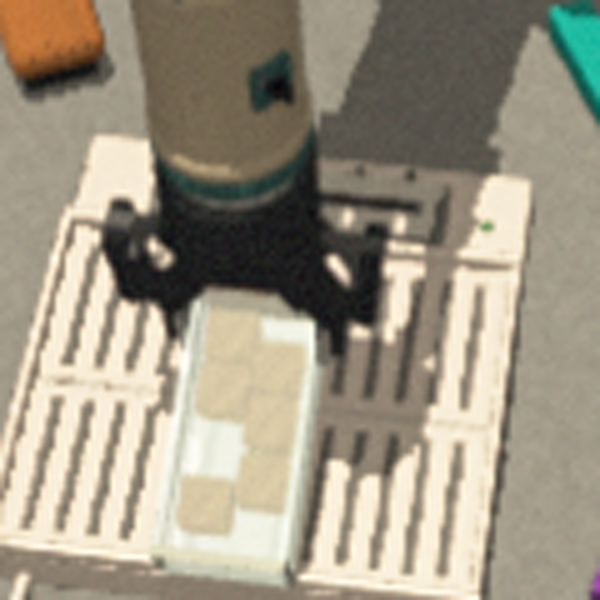

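carry_out --rows '[[[-1, 0, 0, 0, 0], [-1, 0, 0, 0, 0], [-1, 0, 0, 0.5, 0], [-1, -0.5, 0, 0.5, 0], [-1, -1, 0, 0, 0], [-1, -1, 0.1, 0, 0], [-1, -1, 0.1, 0, 0], [-1, -0.5, 0, 0, 0], [-1, 0, 0, 0, 0]]]' --force 100

```text
clock: 29.5
position: [0.5486, -0.0308, 0.1091]
ee_rot: [-0.0, -0.687, 0.727, 0.0]
contact_force: [0.8, 0.0, -3.4]
width: 0.0648
```

```bash
python3 - <<'E'
from h import *
s=st(); print(s['moment'])
p=cams.get_image('scene'); save(p,'s19',6,(175,160,275,260))
E
```

```text
t 29.5 pos [ 0.5486 -0.0308  0.1091] jawdeg -93.22 z [-0.001  0.    -1.   ] F [ 0.8  0.  -3.4] w 0.0648
[ 0.0144547   0.06948772 -0.0128428 ]
```

View pics/s19.png

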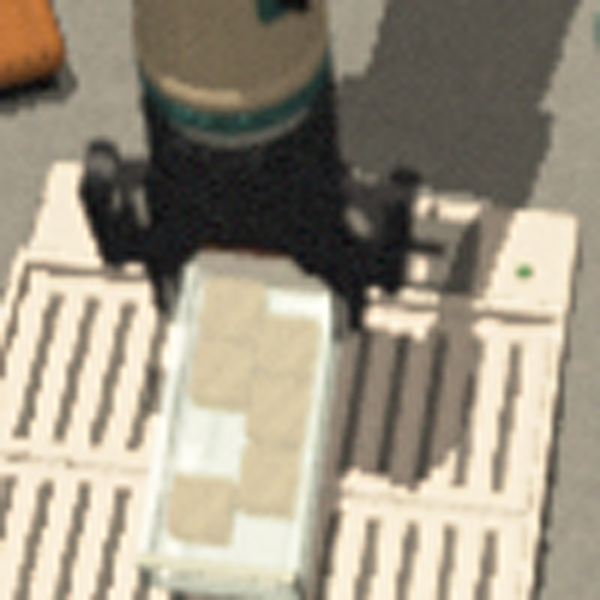

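```bash
cat >> h.py <<'E'
def shk(p,tcp,yaw,th,xh=-.053,zh=.034,dz=.0235):
    # shaker corners; yaw axis deg, th mouth-down deg; hinge dz above tcp
    a=np.radians(yaw); t=np.radians(th); u=np.array([np.cos(a),np.sin(a),0]); v=np.array([-u[1],u[0],0]); k=np.array([0,0,1.])
    ax=u*np.cos(t)-k*np.sin(t); az=u*np.sin(t)+k*np.cos(t); h=np.array(tcp)+k*dz
    P=[]
    for z in (0,.048):
        for sx,sy in ((1,1),(1,-1),(-1,-1),(-1,1)): P.append(h+(sx*.075-xh)*ax+sy*.033*v+(z-zh)*az)
    return np.array(P)
E
python3 - <<'E'
from h import *
s=st(); p=cams.get_image('scene')
x0,y0,sc=175,160,6
im=cv2.resize(p['image'][160:260,175:275,::-1].copy(),None,fx=sc,fy=sc,interpolation=cv2.INTER_CUBIC)
for th,c in ((12,(255,0,0)),(18,(0,160,0)),(24,(0,0,255))):
    P=shk(p,s['position'],-3.2,th); B=proj(p,P); print(th,P[[0,1],:].round(3).tolist())
    q=[tuple(int(v) for v in ((u-np.array([x0,y0])+.5)*sc)) for u in B]
    for i in range(4):
        for a,b in ((i,(i+1)%4),(4+i,4+(i+1)%4),(i,i+4)): cv2.line(im,q[a],q[b],c,1)
cv2.imwrite('pics/b4.png',im)
E
```

```text
t 29.55 pos [ 0.5497 -0.0309  0.1093] jawdeg -93.23 z [ 0. -0. -1.] F [ 0.3 -0.3 -3. ] w 0.065
12 [[0.669, -0.005, 0.073], [0.666, -0.07, 0.073]]
18 [[0.663, -0.004, 0.061], [0.659, -0.07, 0.061]]
24 [[0.654, -0.004, 0.05], [0.651, -0.07, 0.05]]
```

View pics/b4.png

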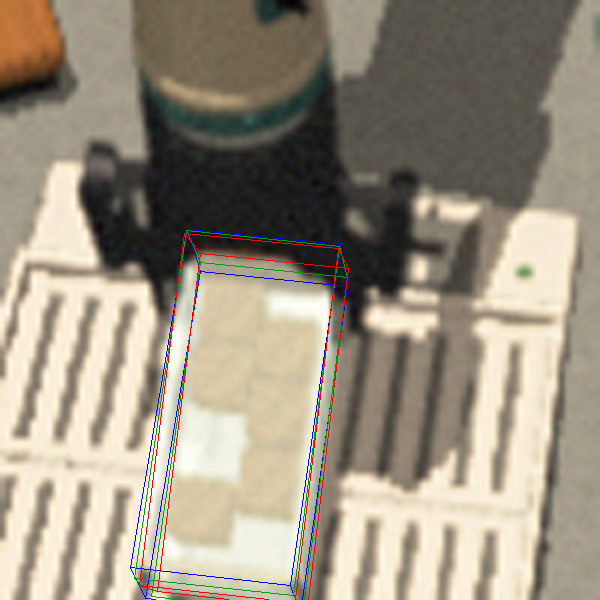

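carry_out --rows '[[[-1, -0.7, 0, -0.3, 0], [-1, -1.6, 0.1, -0.4, 0], [-1, -2, 0.1, -0.4, 0], [-1, -1.6, 0.1, -0.2, 0], [-1, -0.6, 0.1, 0, 0], [-1, 0, 0, 0, 0], [-1, 0.8, 0, 0, 0], [-1, 2, -0.1, 0, 0], [-1, 4, -0.2, 0, 0], [-1, -2, 0.1, 0, 0], [-1, -0.5, 0, 0, 0], [-1, 0, 0, 0, 0]]]'

```text
clock: 30.8
position: [0.5278, -0.0288, 0.0958]
ee_rot: [-0.0, -0.687, 0.727, 0.0]
contact_force: [0.0, -1.0, -2.2]
width: 0.0644
```

```bash
python3 - <<'E'
from h import *
s=st(); print(s['moment'])
p=cams.get_image('scene'); save(p,'s20',5,(165,160,285,280))
E
```

```text
t 30.8 pos [ 0.5278 -0.0288  0.0958] jawdeg -93.22 z [-0.001  0.    -1.   ] F [ 0.  -1.  -2.2] w 0.0644
[-0.00547841  0.09885729  0.02810095]
```

View pics/s20.png

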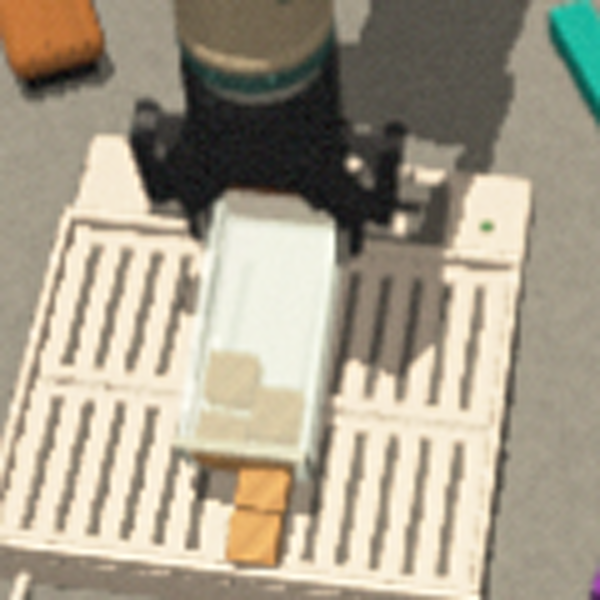

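```bash
python3 - <<'E'
from h import *
p=cams.get_image('scene'); save(p,'s21',10,(195,225,255,280))
E
```

```text
(no output)
```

View pics/s21.png

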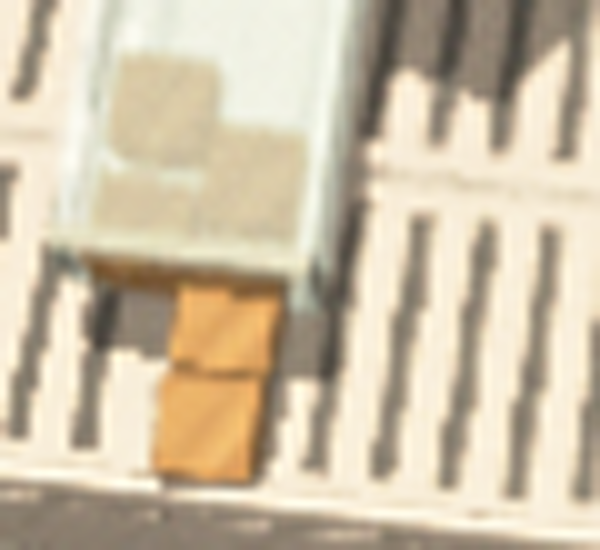

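carry_out --rows '[[[-1, 0, 0, 0.6, 0], [-1, 0, 0, 1.2, 0.03], [-1, 0, -0.3, 1.2, 0.06], [-1, 0, -0.8, 0.7, 0.08], [-1, 0, -1, 0.3, 0.08], [-1, 0, -1, 0, 0.08], [-1, 0, -1, 0, 0.08], [-1, 0, -1, 0, 0.08], [-1, 0, -1, 0, 0.08], [-1, 0, -1, 0, 0.08], [-1, 0, -1, 0, 0.08], [-1, 0, -1, 0, 0.08]]]'

```text
clock: 32.1
position: [0.5286, -0.1206, 0.137]
ee_rot: [-0.0, 0.918, -0.396, 0.001]
contact_force: [0.3, 0.0, -1.7]
width: 0.0652
```

```bash
python3 - <<'E'
from h import *
s=st(); print(s['moment'])
p=cams.get_image('scene'); save(p,'s22',4,(125,130,285,280))
E
```

```text
t 32.1 pos [ 0.5286 -0.1206  0.137 ] jawdeg -46.63 z [ 0.002 -0.001 -1.   ] F [ 0.3  0.  -1.7] w 0.0652
[-0.0660396   0.03657861  0.00619694]
```

View pics/s22.png

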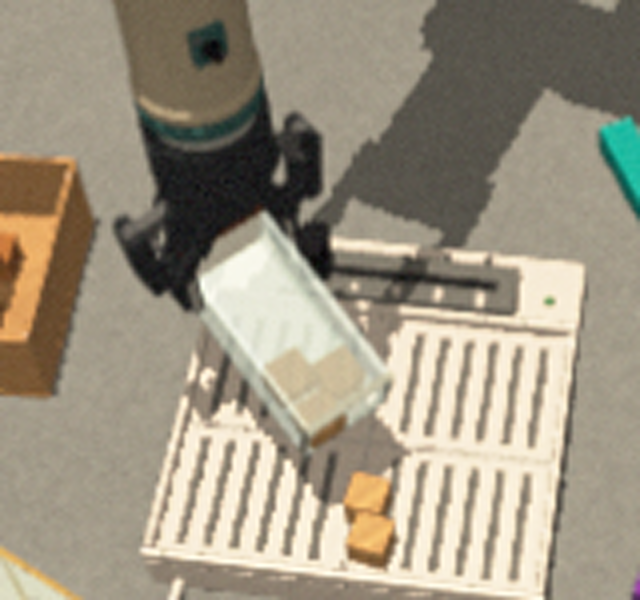

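```bash
python3 - <<'E'
from h import *
p=cams.get_image('scene'); save(p,'s23',10,(180,195,240,275)); save(p,'s23w',1.5)
E
```

```text
(no output)
```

View pics/s23.png

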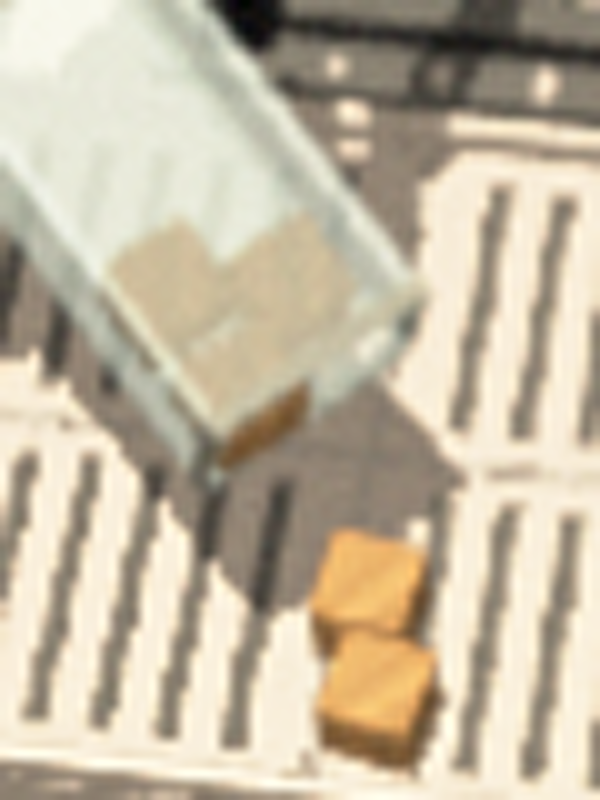

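View pics/s23w.png

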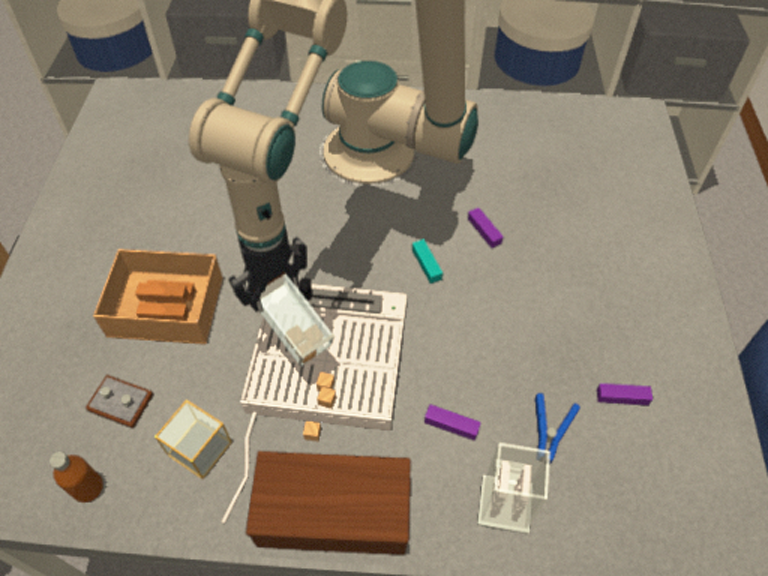

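carry_out --rows '[[[-1, 0, -1, 0, 0.08], [-1, 0, -1, 0, 0.08], [-1, 0, -1, 0, 0.08], [-1, 0, -1.2, 0, 0.08], [-1, 0, -1.2, 0, 0.08], [-1, 0, -1.2, 0, 0.08], [-1, 0, -1.2, 0, 0.08], [-1, 0, -1.2, 0, 0.08], [-1, 0, -1, 0, 0.08], [-1, -0.2, -0.5, -0.8, 0.04], [-1, 0, 0, -1.2, 0], [-1, 0, 0, -1, 0]]]'

```text
clock: 33.4
position: [0.5259, -0.2244, 0.1054]
ee_rot: [-0.0, 1.0, -0.029, 0.0]
contact_force: [0.1, -0.0, -2.5]
width: 0.0647
```

```bash
python3 - <<'E'
from h import *
s=st(); print(s['moment'])
p=cams.get_image('scene'); save(p,'s24',4,(105,130,285,280))
for th in (12,16,20,24):
    P=shk(p,s['position'],86.8,th); print(th,P[[0,1]].round(3).tolist(),proj(p,P[[0,1,4,5]]).round(1).tolist())
E
```

```text
t 33.4 pos [ 0.5259 -0.2244  0.1054] jawdeg -3.38 z [ 0.     0.001 -1.   ] F [ 0.1 -0.  -2.5] w 0.0647
[-0.06529814  0.03163578 -0.02011545]
12 [[0.5, -0.105, 0.069], [0.565, -0.108, 0.069]] [[194.5, 205.1], [189.8, 225.4], [196.3, 195.7], [191.5, 216.4]]
16 [[0.499, -0.109, 0.061], [0.565, -0.113, 0.061]] [[193.2, 206.6], [188.5, 226.8], [196.2, 197.5], [191.5, 218.2]]
20 [[0.499, -0.114, 0.053], [0.565, -0.118, 0.053]] [[191.7, 207.9], [187.0, 228.1], [195.9, 199.3], [191.1, 219.9]]
24 [[0.499, -0.12, 0.046], [0.565, -0.123, 0.046]] [[190.1, 209.2], [185.3, 229.3], [195.3, 201.1], [190.6, 221.6]]
```

View pics/s24.png

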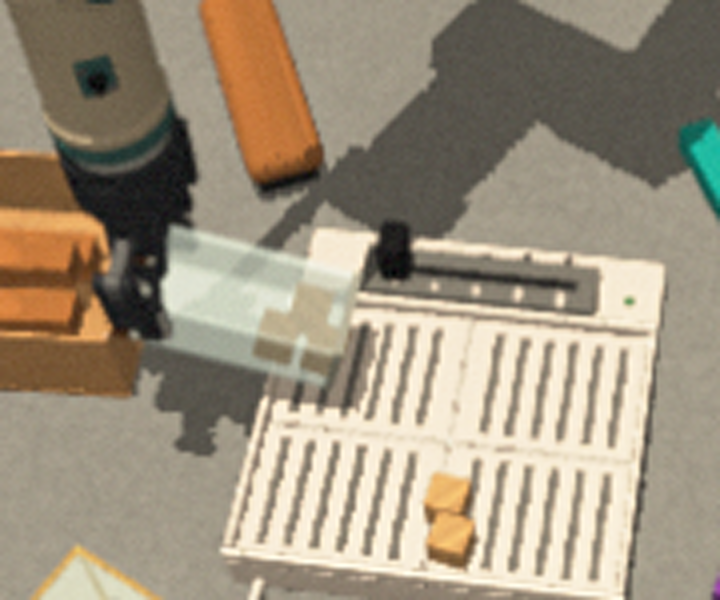

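carry_out --rows '[[[-1, 0, -0.7, -0.3, 0], [-1, 0, -1.3, -0.3, 0], [-1, 0, -1.2, -0.3, 0], [-1, 0, -0.6, 0, 0], [-1, 0, 0, 0, 0], [-1, 0, 0.8, 0, 0], [-1, 0, 1.6, 0, 0], [-1, 0, 3, 0, 0], [-1, 0, -1, 0, 0], [-1, 0, 0, 0, 0]]]'

```text
clock: 34.45
position: [0.5262, -0.2178, 0.0975]
ee_rot: [0.0, 1.0, -0.028, 0.0]
contact_force: [0.8, -0.5, -1.7]
width: 0.0644
```

```bash
python3 - <<'E'
from h import *
s=st(); print(s['moment'])
p=cams.get_image('scene'); save(p,'s25',4,(105,130,285,280))
E
```

```text
t 34.45 pos [ 0.5262 -0.2178  0.0975] jawdeg -3.16 z [ 0.001 -0.001 -1.   ] F [ 0.8 -0.5 -1.7] w 0.0644
[-0.04000695 -0.02405336  0.03557749]
```

View pics/s25.png

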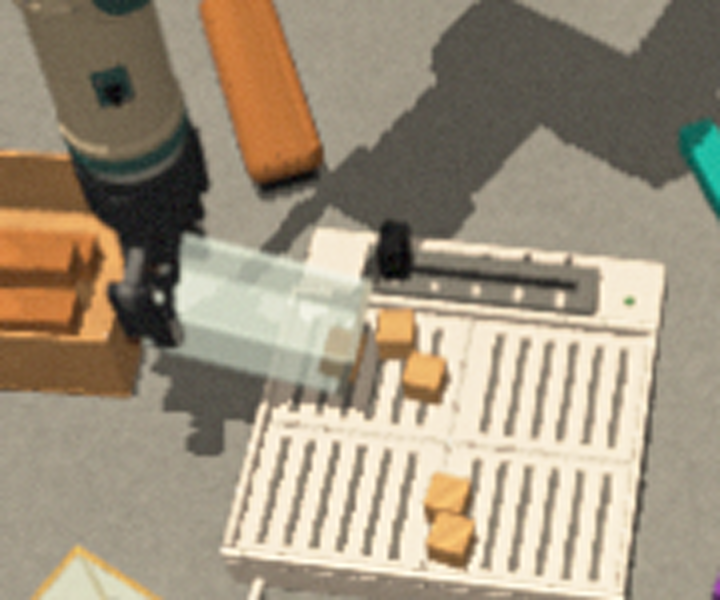

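carry_out --rows '[[[-1, 0, -0.3, 0.8, 0], [-1, 0, 0, 1.2, 0], [-1, 0, 0, 0.6, 0], [-1, 0, 0.8, 0, 0], [-1, 0, 1.8, 0, 0], [-1, 0, 2.8, 0, 0], [-1, 0, 3.6, 0, 0], [-1, 0, -1, 0, 0], [-1, 0, 0, 0, 0]]]'

```text
clock: 35.4
position: [0.5257, -0.1407, 0.1229]
ee_rot: [0.0, 1.0, -0.028, -0.0]
contact_force: [-0.3, -0.2, -2.5]
width: 0.0645
```

```bash
python3 - <<'E'
from h import *
s=st(); print(s['moment'])
p=cams.get_image('scene'); save(p,'s26',4,(105,130,285,300))
E
```

```text
t 35.4 pos [ 0.5257 -0.1407  0.1229] jawdeg -3.15 z [-0. -0. -1.] F [-0.3 -0.2 -2.5] w 0.0645
[-0.1119565  -0.03488794  0.03398671]
```

View pics/s26.png

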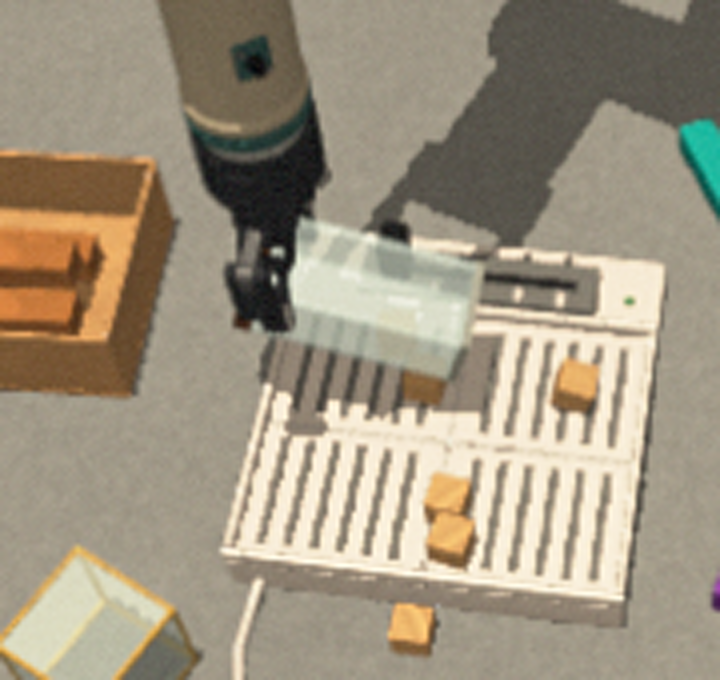

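carry_out --rows '[[[-1, 0, 0, 2, 0], [-1, 0, 1, 2, 0], [-1, 0.5, 2.5, 0, 0], [-1, 0.5, 3.5, 0, 0], [-1, 0.5, 3.5, 0, 0], [-1, 0.5, 3.5, 0, 0], [-1, 0.5, 3.5, 0, 0], [-1, 0.5, 3.5, 0, 0], [-1, 0.5, 3.5, 0, 0], [-1, 0.5, 3, 0, 0], [-1, 0.5, 2, 0, 0], [-1, 0.5, 1, 0, 0]]]' --force 60

```text
clock: 36.65
position: [0.576, 0.1646, 0.1628]
ee_rot: [-0.0, 1.0, -0.028, -0.0]
contact_force: [0.4, -1.0, -2.7]
width: 0.0645
```

```bash
python3 - <<'E'
from h import *
s=st(); print(s['moment'])
p=cams.get_image('scene'); save(p,'s27',4,(155,130,335,300))
p=cams.get_image('top'); save(p,'t27',4.5,(185,110,345,230))
E
```

```text
t 36.65 pos [0.576  0.1646 0.1628] jawdeg -3.22 z [-0.001  0.001 -1.   ] F [ 0.4 -1.  -2.7] w 0.0645
[-0.10852884  0.01583653  0.03306739]
```

View pics/s27.png

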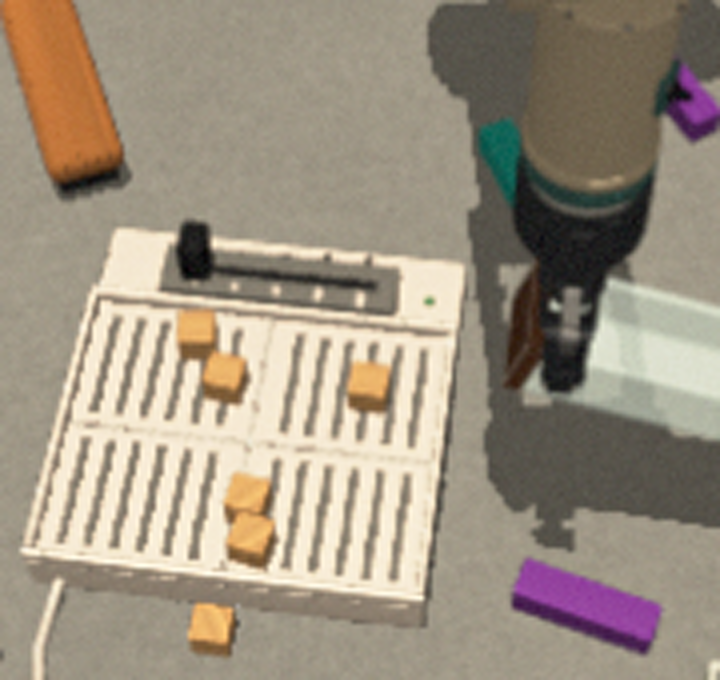

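View pics/t27.png

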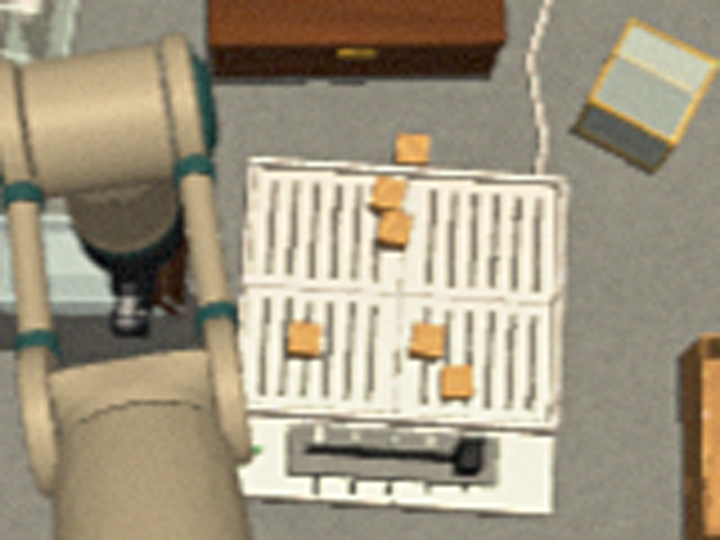

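carry_out --rows '[[[-1, 0, 0, -3, 0], [-1, 0, 0, -3, 0], [-1, 0, 0, -3, 0], [-1, 0, 0, -1, 0], [-1, 0, 0, -1, 0], [-1, 0, -0.1, -1, 0], [-1, 0, -0.1, -1, 0], [-1, 0, -0.1, -0.9, 0], [-1, 0, 0, -0.6, 0], [-1, 0, 0, -0.5, 0], [-1, 0, 0, 0, 0]]]' --force 20

```text
clock: 37.85
position: [0.5789, 0.1589, 0.0156]
ee_rot: [0.0, 1.0, -0.029, 0.003]
contact_force: [-0.2, -4.8, 6.7]
width: 0.0649
```

```bash
python3 - <<'E'
from h import *
s=st(); print(s['moment'])
p=cams.get_image('scene'); save(p,'s28',4,(205,150,345,300))
E
```

```text
t 37.85 pos [0.5789 0.1589 0.0156] jawdeg -3.28 z [ 0.006 -0.001 -1.   ] F [-0.2 -4.8  6.7] w 0.0649
[0.10694922 0.16914028 0.0603322 ]
```

View pics/s28.png

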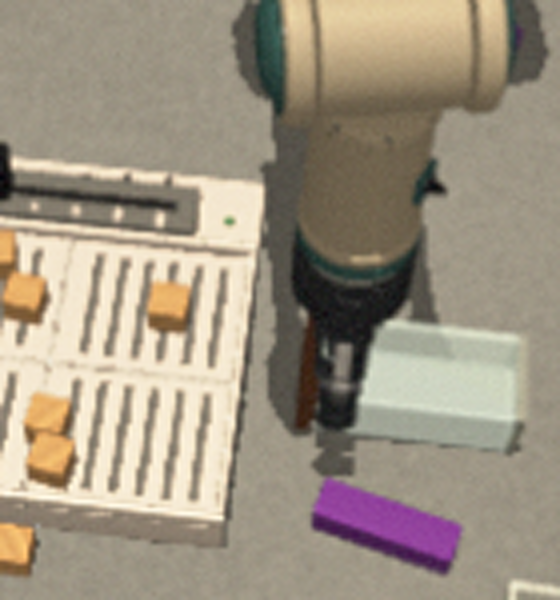

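carry_out --rows '[[[1, 0, 0, 0, 0], [1, 0, 0, 0, 0], [1, 0, 0, 0, 0], [1, 0, 0, 2, 0], [1, 0, 0, 3, 0], [1, 0, 0, 3, 0], [1, 0.2, 3, 2, 0], [1, 0.3, 4, 0, 0], [1, 0.2, 4, 0, 0], [1, 0, 1.1, 0, 0], [1, 0, 0, 0, 0]]]'

```text
clock: 39.0
position: [0.5825, 0.2827, 0.1127]
ee_rot: [0.0, 1.0, -0.027, -0.0]
contact_force: [0.3, -0.1, 0.5]
width: 0.0853
```

```bash
python3 - <<'E'
from h import *
s=st()
p=cams.get_image('scene'); B=box(p,(0.5819,0.2118),86.8,.15,.066,.048); drawbox(p,B,'b5',6,(255,170,365,270))
E
```

```text
t 39.0 pos [0.5825 0.2827 0.1127] jawdeg -3.1 z [-0. -0. -1.] F [ 0.3 -0.1  0.5] w 0.0853
```

View pics/b5.png

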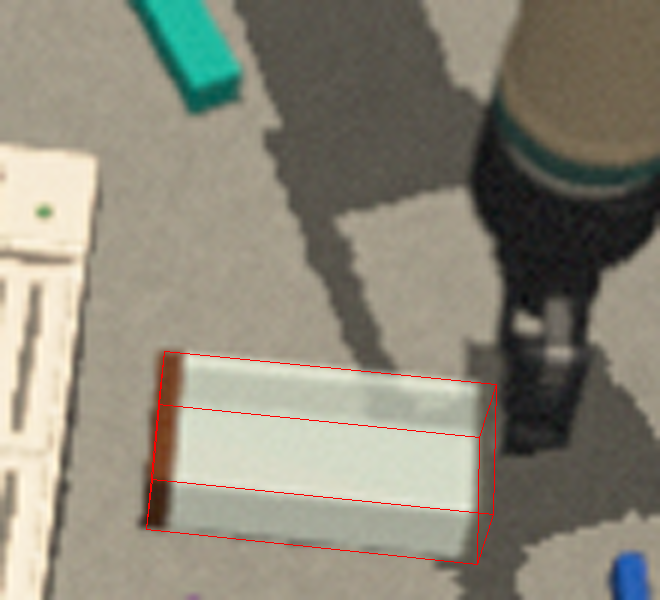

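carry_out --rows '[[[1, 0.3, -0.4, -3, 0], [1, 0, 0, -3, 0], [1, 0, 0, -1.5, 0], [1, 0, 0, -0.8, 0], [1, 0, 0, 0, 0], [-1, 0, 0, 0, 0], [-1, 0, 0, 0, 0], [-1, 0, 0, 0, 0], [-1, 0, 0, 0, 0]]]' --force 20

```text
clock: 39.95
position: [0.5868, 0.2769, 0.0314]
ee_rot: [-0.0, 1.0, -0.028, 0.001]
contact_force: [-0.4, -2.3, 5.0]
width: 0.0657
```

```bash
python3 - <<'E'
from h import *
s=st()
E
```

```text
t 39.95 pos [0.5868 0.2769 0.0314] jawdeg -3.26 z [ 0.002  0.    -1.   ] F [-0.4 -2.3  5. ] w 0.0657
```

carry_out --rows '[[[-1, 0, -0.1, 0.4, 0], [-1, 0, -0.15, 0.4, 0], [-1, 0, -0.15, 0.4, 0], [-1, 0, -0.15, 0.4, 0], [-1, 0, -0.2, 0.4, 0], [-1, 0, -0.2, 0.4, 0], [-1, 0, 0, 0, 0]]]'

```text
clock: 40.65
position: [0.5864, 0.2674, 0.0548]
ee_rot: [-0.0, 1.0, -0.029, 0.001]
contact_force: [-0.6, 0.2, -2.1]
width: 0.0652
```

```bash
python3 - <<'E'
from h import *
s=st()
p=cams.get_image('scene'); save(p,'s29',6,(255,170,365,270))
E
```

```text
t 40.65 pos [0.5864 0.2674 0.0548] jawdeg -3.28 z [ 0.001  0.    -1.   ] F [-0.6  0.2 -2.1] w 0.0652
```

View pics/s29.png

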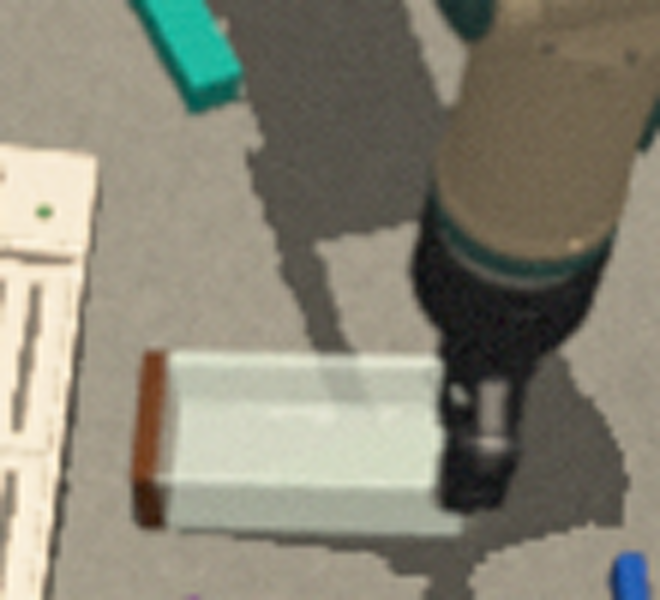

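carry_out --rows '[[[-1, 0, -0.3, 0.55, 0], [-1, 0, -0.35, 0.55, 0], [-1, 0, -0.35, 0.55, 0], [-1, 0, -0.4, 0.5, 0], [-1, 0, -0.4, 0.5, 0], [-1, 0, -0.4, 0.5, 0], [-1, 0, 0, 0, 0]]]'

```text
clock: 41.4
position: [0.5866, 0.245, 0.0867]
ee_rot: [-0.0, 1.0, -0.029, 0.001]
contact_force: [-0.9, 0.8, -2.2]
width: 0.0653
```

```bash
python3 - <<'E'
from h import *
s=st()
p=cams.get_image('scene'); save(p,'s30',6,(255,170,365,270))
E
```

```text
t 41.4 pos [0.5866 0.245  0.0867] jawdeg -3.3 z [ 0.002  0.    -1.   ] F [-0.9  0.8 -2.2] w 0.0653
```

View pics/s30.png

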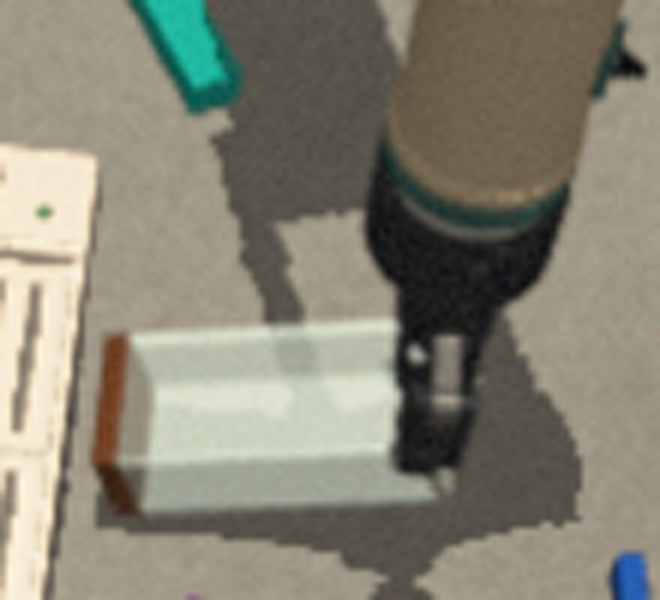

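carry_out --rows '[[[-1, 0, 0, 4.5, 0], [-1, 0, 0, -1, 0], [-1, 0, 0, -1, 0], [-1, 0, 0, 4.5, 0], [-1, 0, 0, -1, 0], [-1, 0, 0, -1, 0], [-1, 0, 0, 0, 0]]]'

```text
clock: 42.15
position: [0.583, 0.2448, 0.1315]
ee_rot: [0.001, 1.0, -0.029, -0.004]
contact_force: [0.5, -1.4, -2.0]
width: 0.0649
```

```bash
python3 - <<'E'
from h import *
s=st()
p=cams.get_image('scene'); save(p,'s31',6,(255,150,365,250))
E
```

```text
t 42.15 pos [0.583  0.2448 0.1315] jawdeg -3.27 z [-0.008 -0.002 -1.   ] F [ 0.5 -1.4 -2. ] w 0.0649
```

View pics/s31.png

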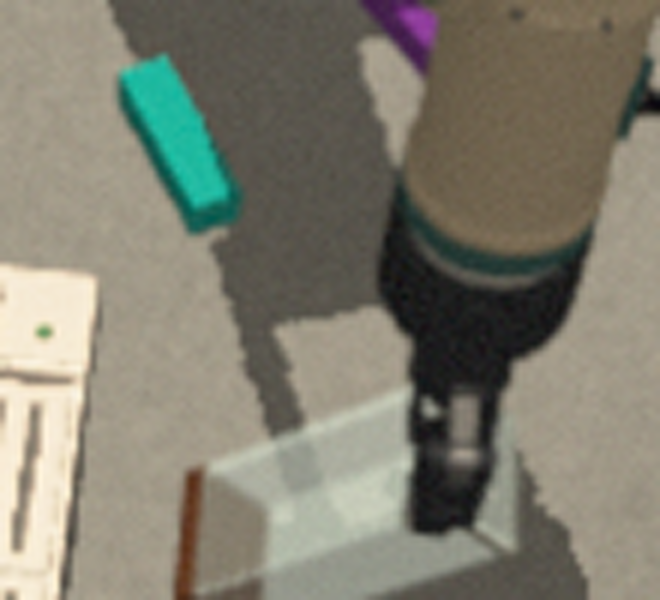

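carry_out --rows '[[[-1, 0, 0, 4.5, 0], [-1, 0, 0, -1, 0], [-1, 0, 0, -1.5, 0], [-1, 0, 0, -1.5, 0], [-1, 0, 0, 4.5, 0], [-1, 0, 0, -1, 0], [-1, 0, 0, -1.5, 0], [-1, 0, 0, -1, 0], [-1, 0, 0, 0, 0]]]'

```text
clock: 43.1
position: [0.5841, 0.245, 0.1476]
ee_rot: [0.001, 1.0, -0.029, -0.003]
contact_force: [-0.5, -0.7, -2.0]
width: 0.0651
```

```bash
python3 - <<'E'
from h import *
s=st()
p=cams.get_image('scene'); save(p,'s32',6,(255,150,365,250))
E
```

```text
t 43.1 pos [0.5841 0.245  0.1476] jawdeg -3.27 z [-0.006 -0.002 -1.   ] F [-0.5 -0.7 -2. ] w 0.0651
```

View pics/s32.png

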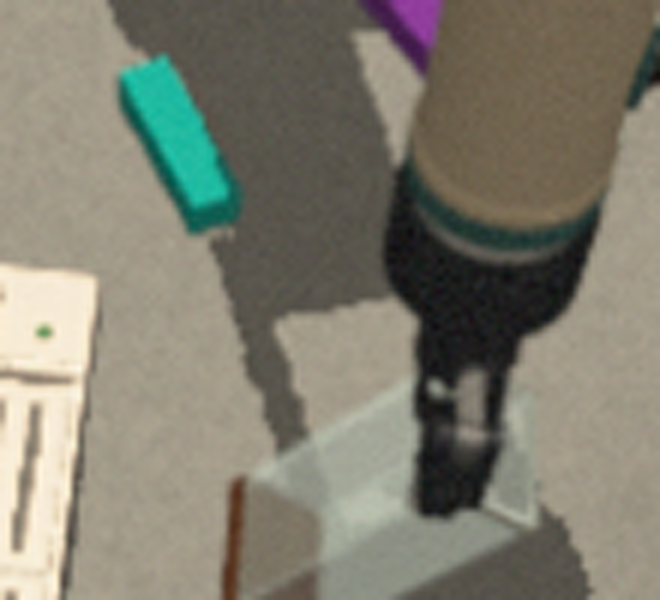

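carry_out --rows '[[[-1, 0, 0.8, 0.5, 0], [-1, 0, 1.2, 0.5, 0], [-1, 0, -3.2, 3.2, 0], [-1, 0, 0.5, -0.8, 0], [-1, 0, 1, -1, 0], [-1, 0, 1.2, -1, 0], [-1, 0, -3.2, 3.2, 0], [-1, 0, 0.5, -0.8, 0], [-1, 0, 0.8, -1, 0], [-1, 0, 0.4, -0.8, 0], [-1, 0, 0, 0, 0]]]'

```text
clock: 44.25
position: [0.5838, 0.2469, 0.1671]
ee_rot: [0.001, 1.0, -0.028, -0.003]
contact_force: [0.5, 0.1, -2.2]
width: 0.0648
```

```bash
python3 - <<'E'
from h import *
s=st()
p=cams.get_image('scene'); save(p,'s33',5,(245,140,365,260))
E
```

```text
t 44.25 pos [0.5838 0.2469 0.1671] jawdeg -3.17 z [-0.006 -0.001 -1.   ] F [ 0.5  0.1 -2.2] w 0.0648
```

View pics/s33.png

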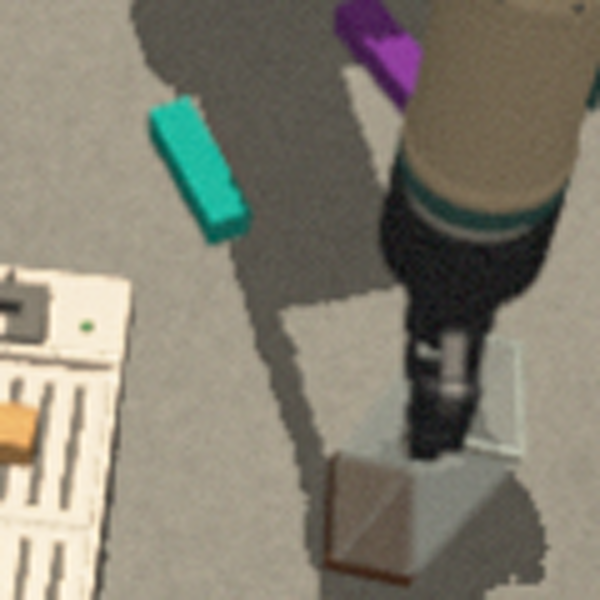

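carry_out --rows '[[[-1, 0, 0.8, 0, 0], [-1, 0, 1.3, 0, 0], [-1, 0, -4, 2, 0], [-1, 0, 0.5, -0.6, 0], [-1, 0, 1.2, -0.8, 0], [-1, 0, 1.6, -0.6, 0], [-1, 0, -4, 2, 0], [-1, 0, 0.5, -0.6, 0], [-1, 0, 1, -0.8, 0], [-1, 0, 1, -0.5, 0], [-1, 0, 0, 0, 0]]]'

```text
clock: 45.4
position: [0.5846, 0.2473, 0.1694]
ee_rot: [-0.0, 1.0, -0.027, -0.002]
contact_force: [-1.1, 0.1, -1.8]
width: 0.0651
```

```bash
python3 - <<'E'
from h import *
s=st()
p=cams.get_image('scene'); save(p,'s34',5,(245,140,365,260))
E
```

```text
t 45.4 pos [0.5846 0.2473 0.1694] jawdeg -3.12 z [-0.004  0.    -1.   ] F [-1.1  0.1 -1.8] w 0.0651
```

View pics/s34.png

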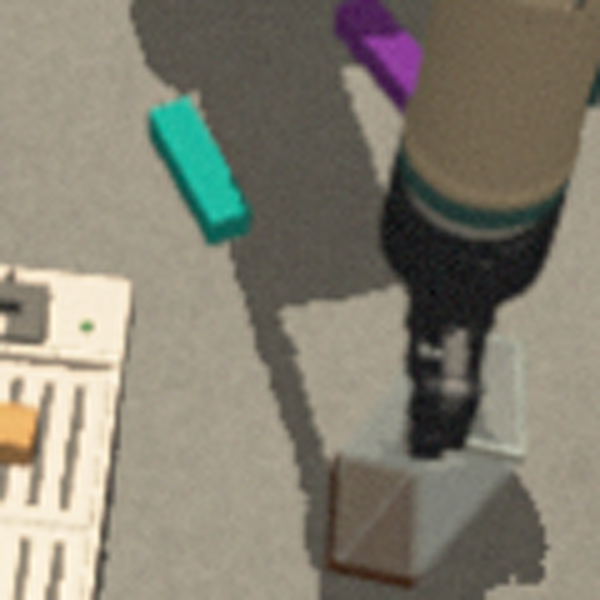

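```bash
cat > fit.py <<'E'
from h import *
from scipy.optimize import least_squares
def fit(p,tcp,pts,sc,off,yaw=86.8,x0=(-60,.055,.042,.012)):
    # pts: list of (index,(u,v) crop px)
    idx=[i for i,_ in pts]; uv=(np.array([q for _,q in pts])+.5)/sc-.5+np.array(off)
    def f(x):
        P=shk(p,np.array(tcp)+[x[5],0,0],yaw+x[4],x[0],x[1],x[2],x[3]); r=proj(p,P)[idx]-uv
        return np.r_[r.ravel(),(x[1]-x0[1])*100,(x[2]-x0[2])*100,(x[3]-x0[3])*300,x[4]/5,x[5]*300]
    r=least_squares(f,[*x0,0,0]); P=shk(p,np.array(tcp)+[r.x[5],0,0],yaw+r.x[4],*r.x[:4]); return r.x,P,np.abs(r.fun[:2*len(idx)]).max()
E
python3 - <<'E'
from fit import *
s=st(); p=cams.get_image('scene')
# idx: 0 (+x,+y,z0)=lip,world -x side ; 1 lip, world +x side; 2 foot,+x side z0;3 foot -x side z0; +4 for z=.048
# axis +y_w: v=(-1,0)-> sy=+1 is world -x (image top)
pts=[(0,(520,340)),(1,(523,455)),(2,(413,582)),(6,(327,567)),(7,(336,455))]
x,P,e=fit(p,s['position'],pts,5,(245,140)); print(x,e); print(P.round(3))
E
```

```text
t 45.45 pos [0.585  0.2465 0.17  ] jawdeg -3.13 z [-0.003 -0.    -1.   ] F [-0.4  0.3 -2.6] w 0.0651
[-7.81570290e+01  6.18248194e-02  4.60316525e-02  1.11658931e-02
 -1.71148405e+00  4.67584314e-04] 0.8926632786618711
[[0.557 0.297 0.185]
 [0.622 0.291 0.185]
 [0.62  0.261 0.038]
 [0.554 0.266 0.038]
 [0.553 0.25  0.195]
 [0.618 0.244 0.195]
 [0.616 0.214 0.048]
 [0.55  0.219 0.048]]
```

carry_out --rows '[[[-1, 0, 0, -1, 0], [-1, 0, 0, -1, 0], [-1, 0, 0, -1, 0], [-1, 0, 0, -0.5, 0], [-1, 0, 0, -0.3, 0], [-1, 0, 0, -0.3, 0], [-1, 0, 0, 0, 0], [-1, 0, 0, 0, 0]]]'

```text
clock: 46.3
position: [0.5879, 0.2456, 0.1382]
ee_rot: [-0.002, 1.0, -0.029, 0.004]
contact_force: [-6.2, -1.5, 30.3]
width: 0.0651
```

```bash
python3 - <<'E'
from fit import *
s=st(); p=cams.get_image('scene'); save(p,'s35',5,(245,140,365,260))
E
```

```text
t 46.3 pos [0.5879 0.2456 0.1382] jawdeg -3.29 z [ 0.009  0.004 -1.   ] F [-6.2 -1.5 30.3] w 0.0651
```

View pics/s35.png

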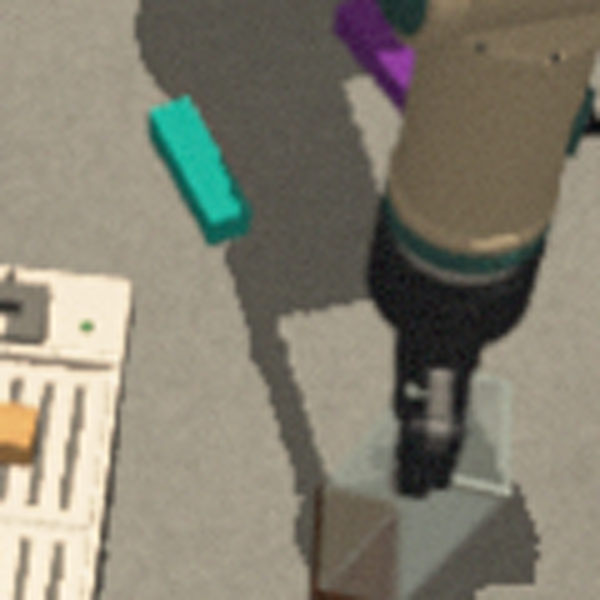

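carry_out --rows '[[[-1, 0, 0, 0.4, 0], [-1, 0, 0, 0, 0]]]'

```text
clock: 46.55
position: [0.5878, 0.2448, 0.1384]
ee_rot: [-0.001, 1.0, -0.029, 0.003]
contact_force: [-3.1, 0.0, 16.2]
width: 0.0647
```

```bash
python3 - <<'E'
from fit import *
s=st(); p=cams.get_image('scene'); save(p,'s36',7,(285,190,365,270))
E
```

```text
t 46.55 pos [0.5878 0.2448 0.1384] jawdeg -3.29 z [ 0.006  0.002 -1.   ] F [-3.1  0.  16.2] w 0.0647
```

View pics/s36.png

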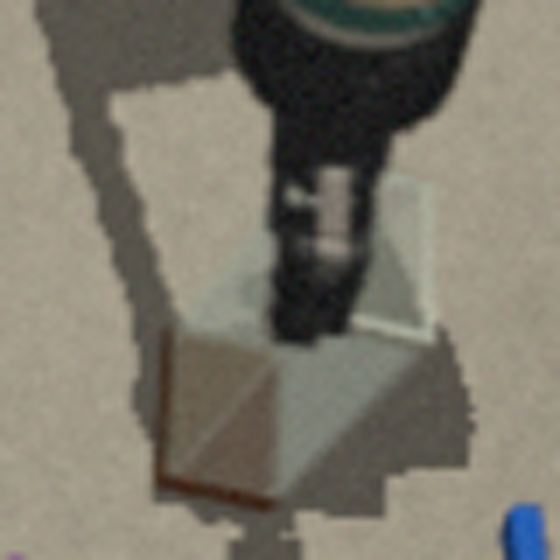

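```bash
python3 - <<'E'
from fit import *
s=st(); p=cams.get_image('scene')
pts=[(0,(434,180)),(1,(436,340)),(2,(278,508)),(6,(157,487)),(7,(172,330))]
x,P,e=fit(p,s['position'],pts,7,(285,190),x0=(-75,.062,.046,.011)); print(x,e); print(P.round(3))
E
```

```text
t 46.6 pos [0.5878 0.2448 0.1384] jawdeg -3.29 z [ 0.006  0.002 -1.   ] F [-1.9 -1.1 15.2] w 0.0651
[-7.64447910e+01  6.14785810e-02  4.78996950e-02  1.10068490e-02
 -1.46535442e+00 -4.24533117e-04] 0.8570042294200562
[[0.559 0.297 0.151]
 [0.624 0.292 0.151]
 [0.621 0.257 0.006]
 [0.556 0.262 0.006]
 [0.555 0.251 0.163]
 [0.621 0.245 0.163]
 [0.618 0.21  0.017]
 [0.552 0.216 0.017]]
```

carry_out --rows '[[[-1, 0, -0.6, -0.1, 0], [-1, 0, -0.6, -0.1, 0], [-1, 0, -0.6, -0.15, 0], [-1, 0, 0, 0, 0]]]'

```text
clock: 47.05
position: [0.5874, 0.2258, 0.1359]
ee_rot: [-0.001, 1.0, -0.029, 0.003]
contact_force: [-4.2, -1.8, 20.9]
width: 0.0652
```

```bash
python3 - <<'E'
from fit import *
s=st(); p=cams.get_image('scene'); save(p,'s37',7,(285,190,365,270))
E
```

```text
t 47.05 pos [0.5874 0.2258 0.1359] jawdeg -3.32 z [ 0.006  0.001 -1.   ] F [-4.2 -1.8 20.9] w 0.0652
```

View pics/s37.png

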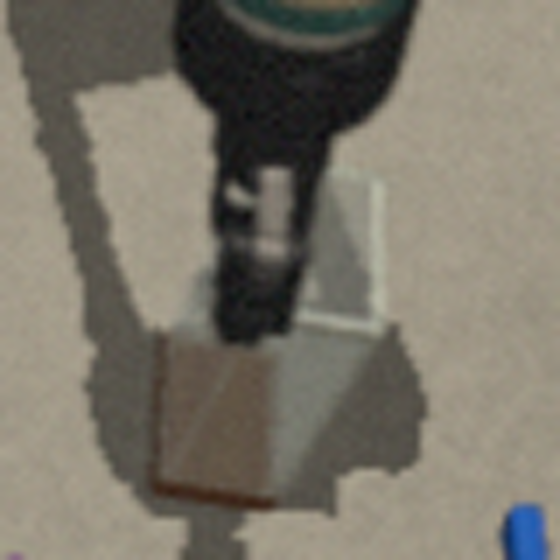

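carry_out --rows '[[[-1, 0, -0.5, -0.2, 0], [-1, 0, -0.5, -0.25, 0], [-1, 0, -0.4, -0.2, 0], [-1, 0, 0, 0, 0]]]'

```text
clock: 47.5
position: [0.5872, 0.2106, 0.1307]
ee_rot: [0.001, 1.0, -0.029, 0.003]
contact_force: [-6.8, -6.0, 28.3]
width: 0.065
```

```bash
python3 - <<'E'
from fit import *
s=st(); p=cams.get_image('scene'); save(p,'s38',7,(285,190,365,270))
E
```

```text
t 47.5 pos [0.5872 0.2106 0.1307] jawdeg -3.29 z [ 0.006 -0.002 -1.   ] F [-6.8 -6.  28.3] w 0.065
```

View pics/s38.png

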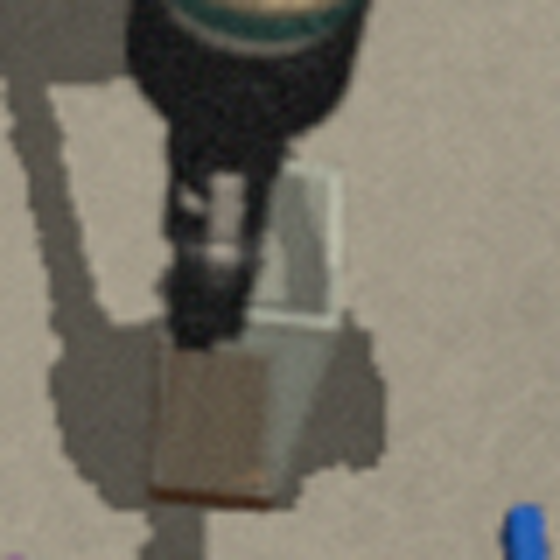

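```bash
python3 - <<'E'
from fit import *
s=st(); p=cams.get_image('scene')
pts=[(0,(344,167)),(1,(341,328)),(2,(270,508)),(6,(148,495)),(7,(160,342))]
x,P,e=fit(p,s['position'],pts,7,(285,190),x0=(-85,.062,.046,.011)); print(x,e); print(P.round(3))
E
```

```text
t 47.55 pos [0.5872 0.2108 0.1308] jawdeg -3.29 z [ 0.006 -0.001 -1.   ] F [-8.1 -6.5 28.3] w 0.0654
[-8.83953621e+01  5.98102262e-02  5.01415509e-02  1.12303265e-02
 -1.55900946e+00 -1.44060868e-03] 1.0435974798209031
[[0.557 0.264 0.156]
 [0.623 0.258 0.156]
 [0.622 0.254 0.006]
 [0.557 0.26  0.006]
 [0.553 0.216 0.157]
 [0.619 0.211 0.157]
 [0.618 0.206 0.007]
 [0.553 0.212 0.007]]
```

carry_out --rows '[[[-1, 0, 0, 0.3, 0], [-1, 0, 0, 0.2, 0], [-1, 0, 0, 0, 0], [0.9, 0, 0, 0, 0], [1, 0, 0, 0, 0], [1, 0, 0, 0, 0], [1, 0, 0, 2, 0], [1, 0, 0, 3, 0], [1, 0, 0, 3, 0], [1, 0, 0, 1, 0], [1, 0, 0, 0, 0]]]'

```text
clock: 48.7
position: [0.5868, 0.2128, 0.2207]
ee_rot: [-0.0, 1.0, -0.028, 0.001]
contact_force: [0.3, 0.1, -0.9]
width: 0.0851
```

```bash
python3 - <<'E'
from fit import *
s=st(); p=cams.get_image('scene'); save(p,'s39',5,(245,150,365,270)); save(p,'s39b',7,(195,225,275,300))
E
```

```text
t 48.7 pos [0.5868 0.2128 0.2207] jawdeg -3.26 z [ 0.003  0.001 -1.   ] F [ 0.3  0.1 -0.9] w 0.0851
```

View pics/s39.png

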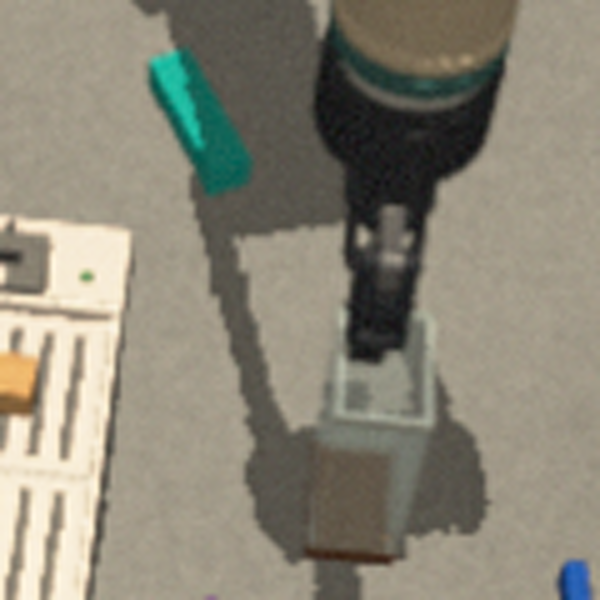

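View pics/s39b.png

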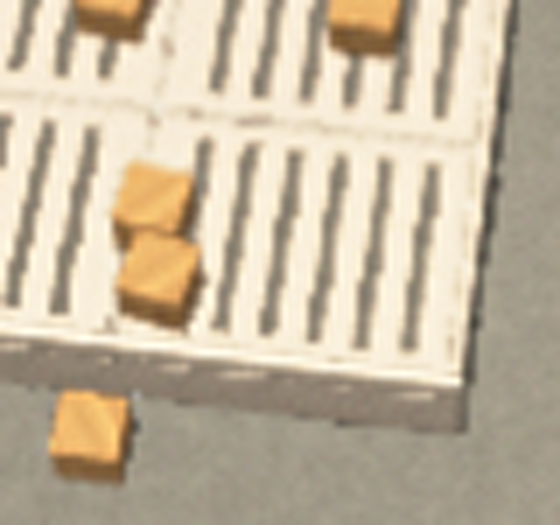

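```bash
python3 - <<'E'
from h import *
p=cams.get_image('scene')
f=lambda pts,z:unproj(p,(np.array(pts)+.5)/7-.5+np.array([195,225]),z)
print('s off',f([(91,425)],0.026).round(4),'in',f([(155,195),(160,265)],.061).round(4))
q=cams.get_image('top')
g=lambda pts,z:unproj(q,(np.array(pts)+.5)/4.5-.5+np.array([185,110]),z)
print('t off',g([(413,150)],.026).round(4),'in',g([(389,193),(394,230),(304,339),(427,341),(456,381)],.061).round(4))
print('chest front',g([(350,80)],0.0).round(3), 'tray back',g([(400,170)],.047).round(3))
save(q,'t40',6,(225,120,325,210))
E
```

```text
s off [[ 0.715  -0.0461  0.026 ]] in [[ 0.6372 -0.0286  0.061 ]
 [ 0.6657 -0.0237  0.061 ]]
t off [[ 0.7119 -0.0506  0.026 ]] in [[ 0.665  -0.0282  0.061 ]
 [ 0.634  -0.032   0.061 ]
 [ 0.5438  0.041   0.061 ]
 [ 0.5424 -0.0576  0.061 ]
 [ 0.5098 -0.0804  0.061 ]]
chest front [[0.782 0.001 0.   ]] tray back [[ 0.688 -0.038  0.047]]
```

View pics/t40.png

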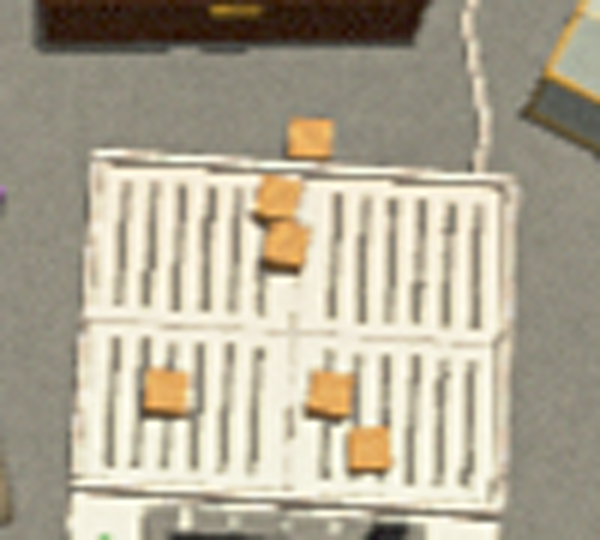

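carry_out --rows '[[[1, 0, 0, 0, -0.1], [0, 1, -2.5, 0, -0.14], [0, 1.3, -2.7, 0, -0.14], [0, 1.3, -2.7, 0, -0.14], [0, 1.3, -2.7, 0, -0.14], [0, 1.3, -2.7, 0, -0.14], [0, 1.3, -2.7, 0, -0.14], [0, 1.3, -2.7, 0, -0.14], [0, 1.3, -2.7, 0, -0.14], [0, 1.3, -2.7, 0, -0.14], [0, 1.3, -2, -2, -0.136], [0, 0, 0, 0, 0]]]'

```text
clock: 50.05
position: [0.7121, -0.0515, 0.194]
ee_rot: [0.003, 0.712, -0.702, -0.003]
contact_force: [-1.0, -0.2, -0.8]
width: 0.0429
```

```bash
python3 - <<'E'
from fit import *
s=st()
E
```

```text
t 50.05 pos [ 0.7121 -0.0515  0.194 ] jawdeg -89.23 z [-0.008 -0.    -1.   ] F [-1.  -0.2 -0.8] w 0.0429
```

carry_out --rows '[[[0, 0.2, 0.3, -4, 0], [0, 0, 0, -4, 0], [0, 0, 0, -3.5, 0], [0, 0, 0, -1, 0], [0, 0, 0, 0, 0]]]'

```text
clock: 50.55
position: [0.7131, -0.0445, 0.0721]
ee_rot: [0.002, 0.714, -0.7, -0.002]
contact_force: [-0.2, -0.1, 0.2]
width: 0.0428
```

```bash
python3 - <<'E'
from fit import *
s=st(); p=cams.get_image('scene'); save(p,'s41',7,(185,220,265,300))
E
```

```text
t 50.55 pos [ 0.7131 -0.0445  0.0721] jawdeg -88.91 z [-0.006  0.001 -1.   ] F [-0.2 -0.1  0.2] w 0.0428
```

View pics/s41.png

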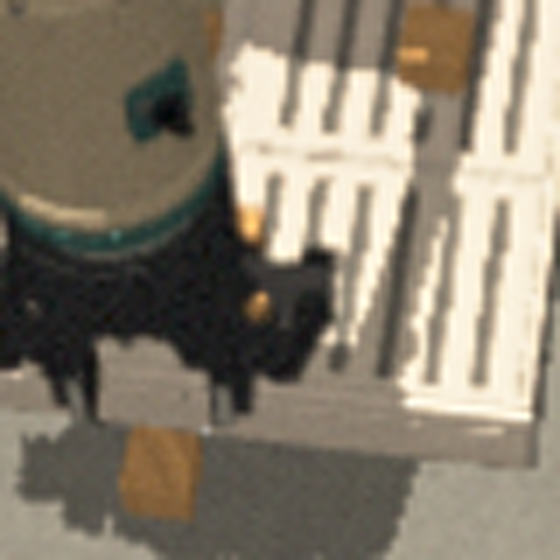

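carry_out --rows '[[[0, 0.1, -0.3, -2, 0], [0, 0, 0, -2.5, 0], [0, 0, 0, -1.4, 0], [0, 0, 0, 0, 0], [-1, 0, 0, 0, 0], [-1, 0, 0, 0, 0], [-1, 0, 0, 0, 0], [-1, 0, 0, 0, 0]]]' --force 25

```text
clock: 51.4
position: [0.7172, -0.0486, 0.0173]
ee_rot: [-0.001, 0.713, -0.701, 0.001]
contact_force: [-0.1, 0.4, 4.6]
width: 0.0258
```

```bash
python3 - <<'E'
from fit import *
s=st()
E
```

```text
t 51.4 pos [ 0.7172 -0.0486  0.0173] jawdeg -88.98 z [ 0.003 -0.001 -1.   ] F [-0.1  0.4  4.6] w 0.0258
```

carry_out --rows '[[[-1, 0, 0, 2, 0], [-1, 0, 0, 4, 0], [-1, 0, 0, 3.5, 0], [-1, -1, -0.5, 0.5, 0], [-1, -2.5, -1.6, 0, 0], [-1, -2.5, -1.8, 0, 0], [-1, -2.4, -1.6, 0, -0.04], [-1, 0, 0, -2, -0.03], [-1, 0, 0, -2.5, 0], [-1, 0, 0, -1.2, 0], [-1, 0, 0, -0.5, 0], [-1, 0, 0, 0, 0]]]'

```text
clock: 52.6
position: [0.6319, -0.1034, 0.0534]
ee_rot: [-0.0, -0.688, 0.725, 0.0]
contact_force: [0.8, -0.4, -0.9]
width: 0.0252
```

```bash
python3 - <<'E'
from fit import *
s=st(); p=cams.get_image('scene'); save(p,'s42',5,(155,190,275,300))
E
```

```text
t 52.6 pos [ 0.6319 -0.1034  0.0534] jawdeg -92.98 z [-0.001 -0.    -1.   ] F [ 0.8 -0.4 -0.9] w 0.0252
```

View pics/s42.png

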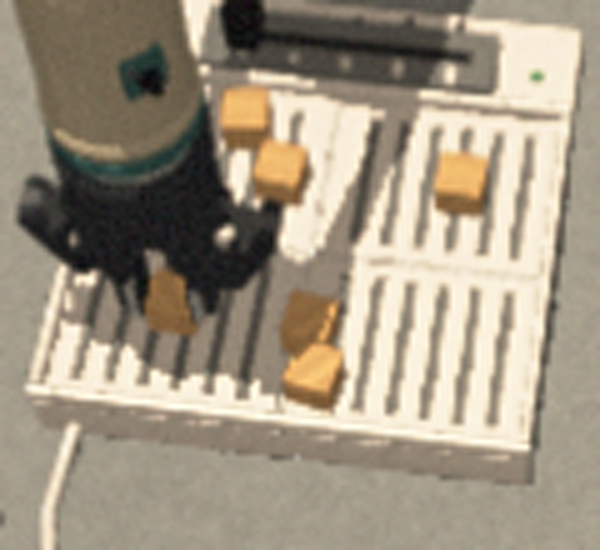

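carry_out --rows '[[[-1, 0, 0, -0.1, 0], [-1, 0, 0, 0, 0], [0, 0, 0, 0, 0], [0, 0, 0, 0, 0], [0, 0, 0, 3, 0], [0, 0, 0, 4, 0], [0, -2, -1, 3, 0], [0, -4, -1, 0, 0], [0, -4, -2, 0, 0], [0, -4, -3, 0, 0], [0, 0, 0, 0, 0]]]'

```text
clock: 53.75
position: [0.4869, -0.1753, 0.1528]
ee_rot: [-0.002, -0.687, 0.727, 0.001]
contact_force: [0.5, 1.4, -0.3]
width: 0.0421
```

```bash
python3 - <<'E'
from fit import *
s=st(); p=cams.get_image('scene'); save(p,'s43',6,(165,195,265,290)); q=cams.get_image('top'); save(q,'t43',6,(225,120,325,210))
E
```

```text
t 53.75 pos [ 0.4869 -0.1753  0.1528] jawdeg -93.2 z [-0.004 -0.001 -1.   ] F [ 0.5  1.4 -0.3] w 0.0421
```

View pics/s43.png

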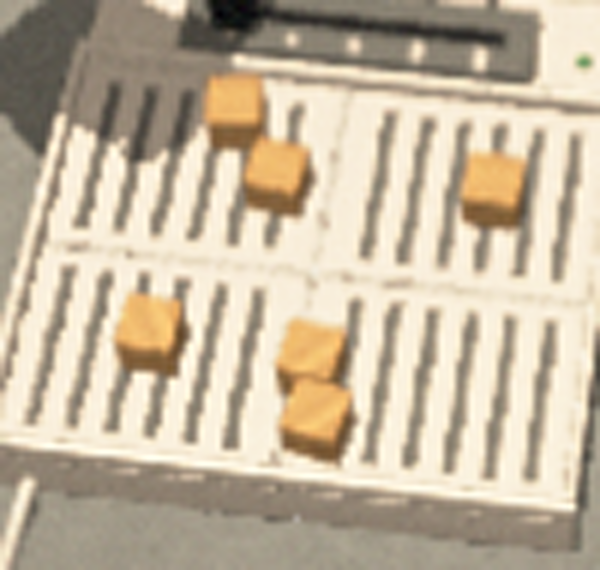

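View pics/t43.png

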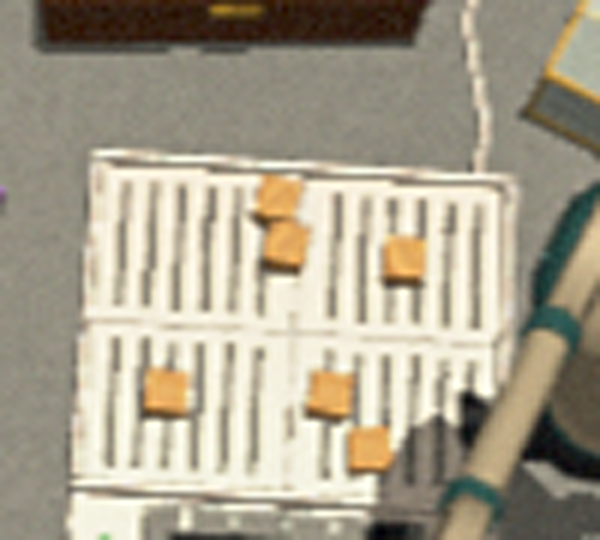

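carry_out --rows '[[[0, 2, 2, 0, 0], [0, 3, 3, 0, 0], [0, 3, 3, 0, 0.03], [0, 3, 3, 0, 0.03], [0, 3, 3, 0, 0.03], [0, 0.9, 0.5, -2, 0], [0, 0, 0, -3, 0], [0, 0, 0, 0, 0], [0, 0, 0, 0, 0]]]'

```text
clock: 54.75
position: [0.6414, -0.0274, 0.1021]
ee_rot: [0.0, 0.721, -0.693, -0.001]
contact_force: [1.0, 0.5, 0.4]
width: 0.0428
```

```bash
python3 - <<'E'
from fit import *
s=st()
E
```

```text
t 54.75 pos [ 0.6414 -0.0274  0.1021] jawdeg -87.77 z [-0.001  0.    -1.   ] F [1.  0.5 0.4] w 0.0428
```

carry_out --rows '[[[0, -0.7, -0.25, -1.5, 0], [0, 0, 0, -2, 0], [0, 0, 0, -1.4, 0], [0, 0, 0, 0, 0], [-1, 0, 0, 0, 0], [-1, 0, 0, 0, 0], [-1, 0, 0, 0, 0], [-1, 0, 0, 2, 0], [-1, 0, 0, 4, 0], [-1, 0, 0, 0, 0]]]'

```text
clock: 55.75
position: [0.6381, -0.0315, 0.1196]
ee_rot: [-0.003, 0.72, -0.694, 0.005]
contact_force: [0.9, 0.9, 1.1]
width: 0.0255
```

```bash
python3 - <<'E'
from fit import *
s=st()
E
```

```text
t 55.75 pos [ 0.6381 -0.0315  0.1196] jawdeg -87.83 z [ 0.012 -0.002 -1.   ] F [0.9 0.9 1.1] w 0.0255
```

carry_out --rows '[[[-1, 0, 1.5, 0, 0], [-1, 0, 2.3, 0, 0], [-1, 0, 2, 0, -0.05], [-1, 0, 0, -2, -0.04], [-1, 0, 0, -2.5, 0], [-1, 0, 0, -1, 0], [-1, 0, 0, 0, 0], [-1, 0, 0, 0, 0]]]'

```text
clock: 56.55
position: [0.634, 0.0273, 0.0586]
ee_rot: [-0.0, -0.688, 0.725, 0.0]
contact_force: [0.1, 0.9, 0.2]
width: 0.025
```

```bash
python3 - <<'E'
from fit import *
s=st()
E
```

```text
t 56.55 pos [0.634  0.0273 0.0586] jawdeg -92.99 z [-0.  0. -1.] F [0.1 0.9 0.2] w 0.025
```

carry_out --rows '[[[-1, 0, 0, -0.3, 0], [-1, 0, 0, 0, 0], [0, 0, 0, 0, 0], [0, 0, 0, 0, 0], [0, 0, 0, 3, 0], [0, 0, 0, 4, 0], [0, -1.5, -1, 2.5, 0], [0, -3.5, -2, 0, 0], [0, -4, -2.3, 0, 0], [0, -4, -2.3, 0, 0], [0, -4, -2.3, 0, 0], [0, -1.4, -1.6, 0, 0]]]'

```text
clock: 57.75
position: [0.4455, -0.0882, 0.1507]
ee_rot: [-0.001, -0.688, 0.726, 0.001]
contact_force: [1.2, -0.2, -0.4]
width: 0.0428
```

carry_out --rows '[[[0, 0, 0, 0, 0], [0, 0, 0, 0, 0]]]'

```text
clock: 57.95
position: [0.4507, -0.0881, 0.1512]
ee_rot: [0.001, -0.688, 0.726, -0.001]
contact_force: [0.3, -0.6, -0.9]
width: 0.043
```

```bash
python3 - <<'E'
from fit import *
s=st(); p=cams.get_image('scene'); save(p,'s44',5,(155,150,275,290)); q=cams.get_image('top'); save(q,'t44',6,(225,120,325,210))
E
```

```text
t 57.95 pos [ 0.4507 -0.0881  0.1512] jawdeg -93.08 z [ 0.002 -0.    -1.   ] F [ 0.3 -0.6 -0.9] w 0.043
```

View pics/s44.png

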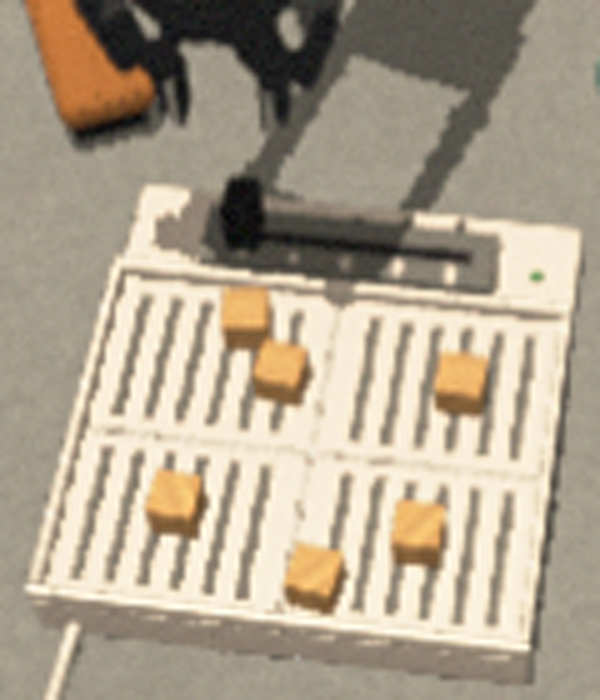

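carry_out --rows '[[[0, -0.1, 0, -3, 0], [0, 0, 0, -4, 0], [0, 0, 0, -2, 0], [0, 0, 0, -0.9, 0], [0, 0, 0, 0, 0], [-1, 0, 0, 0, 0], [-1, 0, 0, 0, 0], [-1, 0, 0, 0, 0], [-1, 0, 0, 0, 0]]]' --force 30

```text
clock: 58.95
position: [0.4504, -0.0881, 0.0527]
ee_rot: [0.001, -0.688, 0.726, -0.001]
contact_force: [0.8, 1.3, 2.8]
width: 0.0195
```

```bash
python3 - <<'E'
from fit import *
s=st()
E
```

```text
t 58.95 pos [ 0.4504 -0.0881  0.0527] jawdeg -93.04 z [ 0.003 -0.001 -1.   ] F [0.8 1.3 2.8] w 0.0195
```

carry_out --rows '[[[-1, 0.04, 0.6, 0, 0], [-1, 0.04, 0.8, 0, 0], [-1, 0.04, 0.8, 0, 0], [-1, 0.05, 0.8, 0, 0], [-1, 0.05, 0.8, 0, 0], [-1, 0.04, 0.8, 0, 0], [-1, 0.04, 0.8, 0, 0], [-1, 0.03, 0.6, 0, 0], [-1, 0, 0, 0, 0], [-1, 0, 0, 0, 0]]]'

```text
clock: 59.95
position: [0.4543, -0.0274, 0.0527]
ee_rot: [0.002, -0.688, 0.725, -0.002]
contact_force: [1.7, 1.3, 6.1]
width: 0.0196
```

```bash
python3 - <<'E'
from fit import *
s=st()
E
```

```text
t 59.95 pos [ 0.4543 -0.0274  0.0527] jawdeg -93.01 z [ 0.004 -0.    -1.   ] F [1.7 1.3 6.1] w 0.0196
```

carry_out --rows '[[[-1, 0, -0.1, 0, 0], [-1, 0, 0, 0, 0], [-1, 0, 0, 0, 0]]]'

```text
clock: 60.25
position: [0.4542, -0.0287, 0.0527]
ee_rot: [0.002, -0.688, 0.726, -0.002]
contact_force: [1.7, 0.5, 6.5]
width: 0.0196
```

```bash
python3 - <<'E'
from fit import *
s=st()
E
```

```text
t 60.25 pos [ 0.4542 -0.0287  0.0527] jawdeg -93.02 z [ 0.004 -0.    -1.   ] F [1.7 0.5 6.5] w 0.0196
```

Release, rise straight up and move the arm back out of the view.

carry_out --rows '[[[0, 0, 0, 0, 0], [0, 0, 0, 0, 0], [0, 0, 0, 0, 0], [0, 0, 0, 3, 0], [0, 0, 0, 4, 0], [0, 0, 0, 4, 0], [0, -2, -3, 2, 0], [0, -2, -4, 0, 0], [0, -2, -4, 0, 0], [0, -2, -4, 0, 0], [0, -2, -4, 0, 0], [0, -1, -2, 0, 0]]]'

```text
clock: 61.45
position: [0.3403, -0.2412, 0.1814]
ee_rot: [-0.001, -0.688, 0.726, 0.0]
contact_force: [0.6, -0.8, -0.4]
width: 0.0428
```

```bash
python3 - <<'E'
from fit import *
s=st(); p=cams.get_image('scene'); save(p,'s45',1.5); save(p,'s45b',5,(155,180,275,290)); q=cams.get_image('top'); save(q,'t45',1.5); save(q,'t45b',5,(190,120,345,230))
g=lambda pts,z:unproj(q,(np.array(pts)+.5)/5-.5+np.array([190,120]),z)
E
```

```text
t 61.45 pos [ 0.3403 -0.2412  0.1814] jawdeg -93.13 z [-0.001 -0.001 -1.   ] F [ 0.6 -0.8 -0.4] w 0.0428
```

View pics/s45.png

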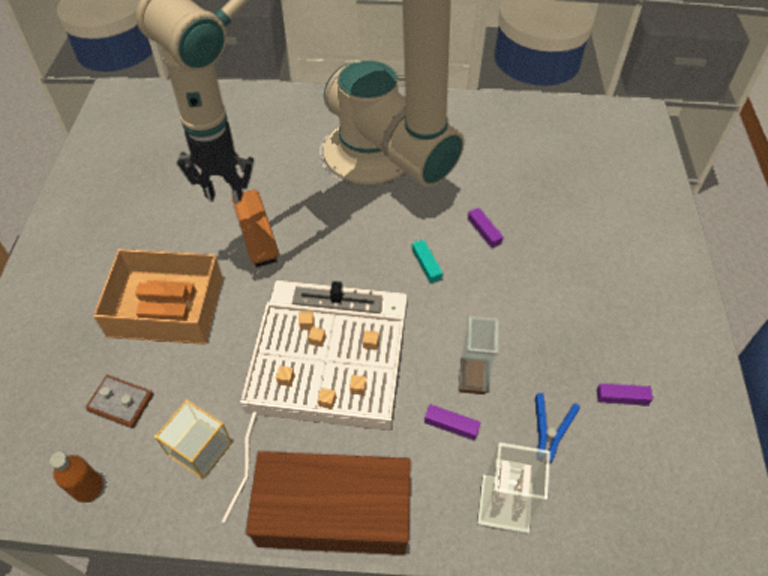

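View pics/t45b.png

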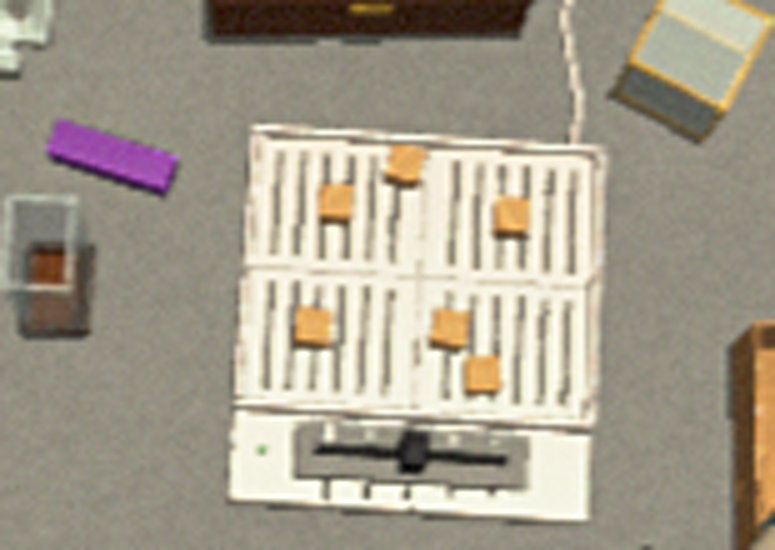

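View pics/s45b.png

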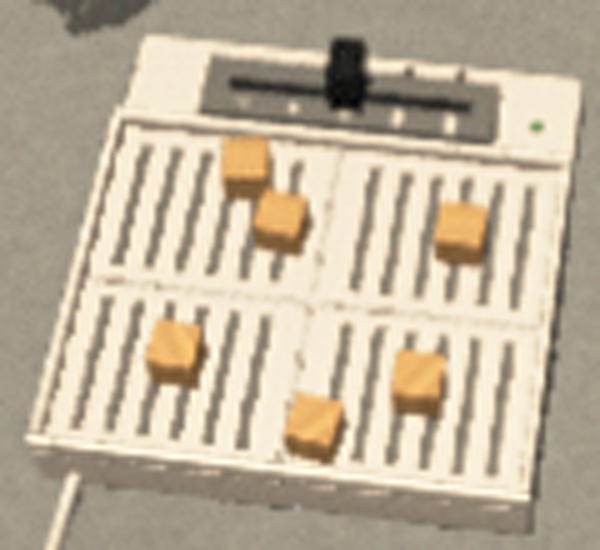

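```bash
python3 - <<'E'
from fit import *
p=cams.get_image('scene'); save(p,'c1',7,(60,160,155,235))
f=lambda pts,z:unproj(p,(np.array(pts)+.5)/5-.5+np.array([155,180]),z)
print('slider top',f([(347,45)],.082).round(4))
im0=cv2.imread('pics/scene0.png'); im1=cv2.imread('pics/s45.png'); d=cv2.absdiff(im0,im1).max(2); cv2.imwrite('pics/d.png',d)
E
```

```text
slider top [[ 0.4476 -0.0272  0.082 ]]
```

View pics/c1.png

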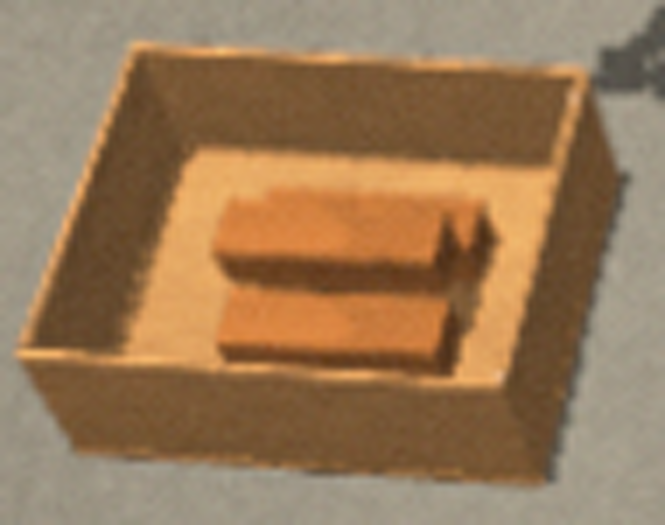

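View pics/d.png

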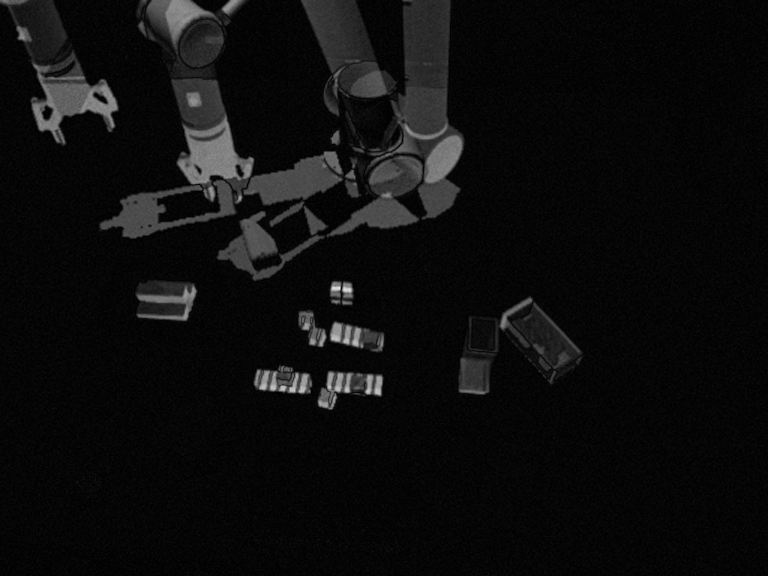

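Nothing changed except the things the job was meant to move. All three bars are in the carton, the six blocks lie flat in the tray with some in every quarter, the shaker stands upright, and the slider is at the middle bar.

```bash
python3 -c "
from rig import manip
print(manip.sign_off())"
```

```text
the job is handed in; nothing more can be done
None
```

The job is done and handed in at about 62 s of the 210 s allowed. One fresh block missed the tray while I was shaking, and I fixed that by hand before finishing.

- **Fan off, then the bars:** I slid the fan to its stop at off, then moved all three spent bars into the carton. The third bar rests leaning on one of the others, inside the carton.
- **Shaking:** I tilted the shaker by pressing its lip against the tray wall, then shook the six blocks out in three jerks.
- **Correction by hand:** One block flew over the back wall onto the shelf. I picked it up and set it in the empty far-right quarter. I also moved one block that lay almost on the middle line.
- **Shaker and fan:** I stood the empty shaker on its foot, mouth up, left of the freshener. Then I slid the fan 59 to 60 mm up from the off stop, to the middle bar.

**Last checks:**
- **Blocks:** six lie flat in a single layer, at least one in each quarter. One far block's centre is only about 14 mm left of the middle line; I left it there.
- **Shaker:** it is upright and empty.
- **Slider:** the scene picture puts it at y = -0.027 m, against -0.029 m from the arm's reading. Both are at the middle bar.
- **Everything else:** comparing the first and last pictures shows no change apart from the bars, blocks, shaker, slider and the robot itself with its shadow.

The strongest push I saw between moves was about 30 N, through the held shaker onto the shelf. No check failed at the end.

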